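Hook up the air and dry the washed boards

ROBOT

A 6-joint arm with a two-finger parallel gripper is mounted at the origin on the work surface. World frame = base frame: x ahead of the robot, y to its left, z up, the work surface at z = 0. Lengths are in mm, angles in rad, forces in N, time in s.
With the tool pointing down it reaches from about 200 to 875 mm from the base axis. Payload 3.4 kg.
Tool frame: the origin (TCP) lies midway between the tips of the shut fingers; the grasp point (between the pads) lies 19 mm behind it; z points along the fingers, y is the direction in which the jaws open and shut (so a half turn about z gives the same grasp; the last joint's range is limited). The gripper opens to 94 mm and grips with 3 to 60 N. Pads are 16 mm wide; open, the fingers measure 119 mm over their backs; the gripper's body (75 mm by 177 mm) begins 78 mm behind the grasp point.
Start: joints at [-1.415, 0.276, 1.505, -0, 1.361, -0.121], TCP at [157.134, -553.15, 205.493] pointing down, gripper open.
Joint ranges: [-2.89, 2.89], [-0.75, 2.08], [0.22, 2.7], [-1.18, 4.32], [0.11, 2.71], [-2.7, 2.7]. Speed limits (rad/s): [2.57, 2.57, 3.14, 3.14, 3.14, 3.14].

INTERFACE

Orientations are given as a rotation vector (axis times angle).
In Python, from plant import sensors, imaging, order, spotter gives the robot as it stands.
- The arm moves only by the tool play_rows, never from a script. Its argument "rows" is one flat list of numbers, 4 for each row, row after row: the shift along the tool's x, y, z in m, then the turn about the tool's z in degrees. In form: [dx, dy, dz, twist, dx, dy, dz, twist, ...]. A call has exactly 8 rows; each row shifts and turns the commanded pose from where the row before left it, along the tool's axes as they then stand; what a row does not reach is not made up. A row lasts 1/12 s, in which the tool goes at most 41.7 mm and 7.16 degrees, less where a joint would pass 70% of its speed; a pose out of reach is approached as far as the arm can. A call with a gripper value outside its range is refused whole. "hand" is the finger opening in m, from 0 to 0.094, set as the call begins (left out, the last holds). The fingers move at their own pace and stop on an object; "grip_force" is the grip in N (left out, the last holds). Time passes only in rows, so rows that do not move let the fingers close, or fill a call up. It gives the time, the measured TCP pose, the force and the opening at its end, in the units of the state.
- sensors.get_obs(): the state, without advancing time (a new reading comes with each control period).
- imaging.get_image(name): name is "side" or "top"; returns (picture, depth): 420x560x3 uint8, blue, green, red; 420x560 float32, mm along the optical axis (not along the pixel's ray), 0 where there is no reading.
- imaging.calibration(name): a dict with "mtx" (3x3 intrinsics, pixels), "camera_from_world" (4x4, takes a point from world to camera coordinates). Camera axes: x right, y down, z forward; pixel columns grow to the right and rows downward; lengths in mm; the calibration is good to about 2 mm. A picture is of the moment at which its call begins. calibration takes no time and is no camera call.
- order.hand_in(): hands the job in, once; it reports no verdict.
Trained networks look in the newest picture that a camera, given by its name, has taken for a name from the list of things; names that differ only in an ending like _2 or _b are one class to them, and where a whole thing is asked for, a point or a joint stands for the part that bears it (a point fixed in the world has none). Each returns a list of dicts, best first, with "confidence" (0 to 1); they miss things now and then, are a little off and sometimes report something else, mostly with a low value. They report only what shows in the picture. A call takes as long as a camera call. They do not tell look-alikes from the thing itself.
- spotter.regions_of(name, camera): "mask" (420x560 bool, what is visible of it) and "box" ([left, top, width, height] in pixels, round what is visible of it).
The state is a dict: "time_s": time; "q": joint angles; "qvel": joint speeds; "tau": joint torques, N m; "ee_pos": TCP position; "tool_rot": TCP orientation; "contact_force": force on the tool from outside, world axes, zero at the start; "moment": the same for the moment, N m; "width": finger opening in mm.
Only numpy, scipy, OpenCV 4.12 (cv2) and the standard library are available. Lean on these libraries where they do the work, as an engineer would, in place of code of your own. Each camera call takes 0.05 s, during which the arm holds its last target.

TASK

Get the blow-drying stand ready at the repair bench: screw the brass elbow clockwise into the clamped manifold until it goes stiff and stop with its barb pointing at the yellow arrow, and draw every circuit board up out of the blue wash rack and stand it fully down in a slot of the drying stand, one to a slot. When all that is done, and not before, push the red valve lever all the way over towards the elbow. Do not force the elbow far past the arrow, and leave the other things on the bench alone.

Things in the scene. Friction and masses are not known exactly. Their poses are not given: they have to be found in the camera images.
- rack: Blue wash rack fixed to the bench, 205 (its x) x 130 (its y) x 48 mm high; origin at the centre of its underside on the bench. Four slots run along its y, one board standing in each used slot: slot centres at its x = -72, -24, +24, +72 mm, each 13 mm wide and 110 long, floor 12 mm above the bench, rims 48 mm above it.
- stand: White drying stand with aluminium ribs dotted with black blow holes, fixed to the bench; same size and slots as the blue rack, origin at the centre of its underside, slots along its y. Empty at the start; any board fits any slot, one board to a slot.
- dry0 (a point): Drying slot 0: centre of its floor (12 mm above the bench), at the stand's x = -72 mm; axes as the stand's (slot runs along y, is 13 wide in x, 36 deep).
- dry1 (a point): Drying slot 1: centre of its floor (12 mm above the bench), at the stand's x = -24 mm; axes as the stand's (slot runs along y, is 13 wide in x, 36 deep).
- dry2 (a point): Drying slot 2: centre of its floor (12 mm above the bench), at the stand's x = 24 mm; axes as the stand's (slot runs along y, is 13 wide in x, 36 deep).
- dry3 (a point): Drying slot 3: centre of its floor (12 mm above the bench), at the stand's x = 72 mm; axes as the stand's (slot runs along y, is 13 wide in x, 36 deep).
- boardA_mid (a point): Centre of the green circuit board in its black carrier frame, a rigid plate 8 mm thick (its x), 100 long (its y), 80 high (its z), 90 g. Stands upright in a rack slot at the start with its top edge 92 mm above the bench, its centre 52 mm; fully seated in a drying slot its centre is again at 52 mm. May be absent.
- boardB_mid (a point): Centre of the blue circuit board in its black carrier frame, a rigid plate 8 mm thick (its x), 100 long (its y), 80 high (its z), 90 g. Stands upright in a rack slot at the start with its top edge 92 mm above the bench, its centre 52 mm; fully seated in a drying slot its centre is again at 52 mm. May be absent.
- boardC_mid (a point): Centre of the red circuit board in its black carrier frame, a rigid plate 8 mm thick (its x), 100 long (its y), 80 high (its z), 90 g. Stands upright in a rack slot at the start with its top edge 92 mm above the bench, its centre 52 mm; fully seated in a drying slot its centre is again at 52 mm. May be absent.
- boardD_mid (a point): Centre of the violet circuit board in its black carrier frame, a rigid plate 8 mm thick (its x), 100 long (its y), 80 high (its z), 90 g. Stands upright in a rack slot at the start with its top edge 92 mm above the bench, its centre 52 mm; fully seated in a drying slot its centre is again at 52 mm. May be absent.
- elbow (a joint): Turning angle of the brass elbow in rad: 0 when barely started, grows as it is screwed in (clockwise from above, right-hand thread). It turns with a steady 0.10 Nm up to 3.5, then ever more stiffly (about 0.17 at 3.8, 0.25 at 4.1); at 3.8 the barb points exactly at the yellow arrow. Left at up to 3.9 it stays put; turned further and let go it springs back to about 3.9. It starts between 0 and 0.9, so less than one turn is left. It sinks 2 mm a turn.
- elbow_head (a point): Centre of the elbow's square wrench head, 28 x 28 x 30 mm high, top 160 mm above the bench, on the vertical turning axis. Its x axis is the direction of the barb; the flats face along x and y. The barb, 11 to 14 mm thick, sticks out sideways 14 mm below the head's underside (its centre line 29 mm below this point), so fingers may reach 19 mm below this point. Grip of about 45 N is enough.
- barb_tip (a point): End of the elbow's barb, 45 mm out from the turning axis.
- pointer (a point): Yellow arrow painted on top of the manifold, 94 mm above the bench, 43 mm out from the elbow's turning axis: the barb must end up pointing along it, above it.
- manifold: Aluminium air manifold 200 x 54 mm, top 92 mm above the bench, clamped in a grey bench vice fixed to the bench; origin on the bench under its centre. The elbow's port is at its x = +45 mm, the valve lever's pivot at its x = -57 mm, 114 mm above the bench; the arrow lies towards its +x.
- valve (a joint): Valve lever with a red ball, rad: 0 = closed (leaning 0.5 rad towards the manifold's -x), 1.0 = fully open (leaning 0.5 rad to its +x, towards the elbow). Stiffness about 0.06 Nm (under 1 N at the ball); it stays where it is left.
- valve_tip (a point): Centre of the red ball (26 mm dia) at the lever's end, 80 mm from the pivot.
- flux: Bystander: white bottle with a blue cap, 44 dia x 110 tall mm. Leave it alone.
- paste: Bystander: green jar with a yellow lid, 60 dia x 50 mm. Leave it alone.
- solder: Bystander: steel ring-shaped spool, 64 dia x 40 mm. Leave it alone.
- phone: Bystander: black phone lying flat, 150 x 72 x 9 mm. Leave it alone.
- driver: Bystander: screwdriver with an orange handle, lying down, 160 long mm. Leave it alone.
- pot: Bystander: blue plastic cup, 70 dia x 60 mm. Leave it alone.
Things that resemble listed ones, but are neither listed nor needed, are in the scene too. Leave any orange or white look-alike of the part that bears boardA_mid alone.

How it is judged:
By the outcome, as a careful person would: the job done as asked, in the order asked, and still so for the second after the job is handed in, with the robot touching nothing.
Of boardA, boardB, boardC, boardD only 2 to 4 are there at a start; the rules pass over those that are not, and their reading is None.
At some moment in a run one of boardA, boardB, boardC, boardD may be knocked a few centimetres aside while the robot is not near it.
Once in a run the grip may slacken for a moment while it holds something.
It also fails if it takes over 210 s, if anything falls off the work surface, if the arm or the gripper's body presses on something with over 40 N, if the wrist force passes 120 N, or if a joint passes its speed limit or range.

## Working session

There is one attempt and no reset: what is moved stays moved. The work goes in short steps, Python scripts to look and compute and a tool call to move; the robot and the scene stay as the last step left them, time stands still between calls to the robot, and variables do not carry over. Pictures are saved under pics/ and viewed, and the job is handed in when it is done.

Besides the shell and the picture viewer there is one more tool, called after "Request:" as a command line: name --argument value ..., lists and objects as JSON in quotes. play_rows: Moves the arm, as the interface text tells. Its arguments: {"type":"object","properties":{"rows":{"type":"array","items":{"type":"number"}},"hand":{"type":"number"},"grip_force":{"type":"number"}},"required":["rows"]}

```bash
ls; mkdir -p pics
python3 - <<'E'
from plant import sensors, imaging
import cv2
print(sensors.get_obs())
for n in("side","top"):
    p,d=imaging.get_image(n); cv2.imwrite(f"pics/{n}0.png",p); c=imaging.calibration(n); print(c)
E
```

```text
pics
{'time_s': 0.0, 'q': array([-1.41499003e+00,  2.76604812e-01,  1.50610349e+00, -1.58761189e-06,
        1.36068082e+00, -1.21012875e-01]), 'qvel': array([ 9.01834240e-06,  9.70309575e-04,  1.00922886e-03, -2.94872075e-04,
       -3.28925072e-06, -5.58733227e-04]), 'tau': array([ 5.40322560e-06, -4.04583621e+01, -2.37226295e+01,  7.04856729e-02,
        3.48830083e-02, -1.43327652e-04]), 'ee_pos': array([ 157.04678041, -552.56392123,  204.61095178]), 'tool_rot': array([-3.10976951e+00, -4.33192232e-01,  5.14978578e-05]), 'contact_force': array([-0.26020929,  0.64135902,  0.03961441]), 'moment': array([ 0.01580968, -0.01748145,  0.02775655]), 'width': 93.85305093408745}
{'mtx': array([[410.5467019 ,   0.        , 273.96717928],
       [  0.        , 410.5467019 , 211.35320249],
       [  0.        ,   0.        ,   1.        ]]), 'camera_from_world': array([[ 9.93494968e-01, -1.12717067e-01,  1.62053035e-02,
        -4.83122967e+02],
       [-4.67822454e-02, -5.33734510e-01, -8.44357090e-01,
         1.32600938e+02],
       [ 1.03822784e-01,  8.38106399e-01, -5.35535707e-01,
         1.29498673e+03],
       [ 0.00000000e+00,  0.00000000e+00,  0.00000000e+00,
         1.00000000e+00]])}
{'mtx': array([[540.11674307,   0.        , 276.70155769],
       [  0.        , 540.11674307, 207.14764768],
       [  0.        ,   0.        ,   1.        ]]), 'camera_from_world': array([[ 1.40461604e-03, -9.99983870e-01, -5.50339177e-03,
         5.22598894e+00],
       [-9.96322867e-01, -9.27973282e-04, -8.56731247e-02,
         5.02610284e+02],
       [ 8.56666358e-02,  5.60349291e-03, -9.96308099e-01,
         1.53781352e+03],
       [ 0.00000000e+00,  0.00000000e+00,  0.00000000e+00,
         1.00000000e+00]])}
```

View pics/side0.png

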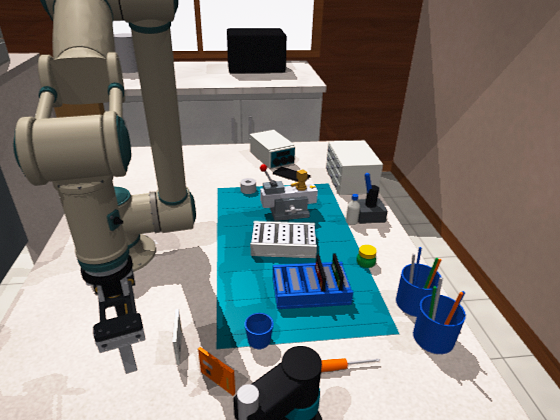

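View pics/top0.png

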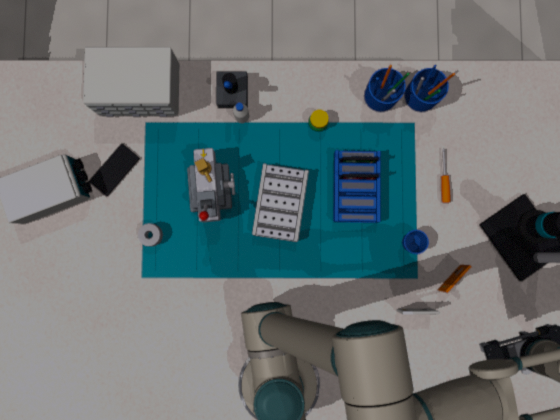

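The side view shows the rack near (312,285) with two boards, the stand near (284,238) and the manifold near (290,195). In the top view the rack is at (357,185), the stand at (280,203) and the elbow at (203,165). The look-alikes are an orange board at (455,278) and a white one at (418,310) in the top view. I'll zoom in.

Run:
```python
from plant import sensors, imaging, spotter
import cv2, numpy as np
for n in("top","side"):
    p,d=imaging.get_image(n)
    np.save(f"d_{n}.npy",d)
    for nm in ["rack","stand","boardA_mid","boardB_mid","boardC_mid","boardD_mid","elbow","manifold","valve"]:
        r=spotter.regions_of(nm,n)
        print(n,nm,[(round(x["confidence"],2),x["box"]) for x in r[:4]])
p=cv2.imread("pics/top0.png")
cv2.imwrite("pics/topz1.png",cv2.resize(p[135:250,180:400],None,fx=3.6,fy=3.6,interpolation=cv2.INTER_CUBIC))
p=cv2.imread("pics/side0.png")
cv2.imwrite("pics/sidez1.png",cv2.resize(p[155:315,235:395],None,fx=3.7,fy=3.7,interpolation=cv2.INTER_CUBIC))
```

```text
top rack [(0.72, [332.8, 150.0, 46.9, 71.4]), (0.38, [252.9, 166.0, 54.5, 75.9])]
top stand [(0.62, [252.1, 164.9, 56.2, 77.0])]
top boardA_mid [(0.67, [438.4, 262.1, 34.0, 30.3]), (0.6, [393.8, 310.3, 46.2, 6.3]), (0.54, [340.8, 154.5, 37.9, 6.2]), (0.49, [254.0, 166.9, 52.3, 76.8])]
top boardB_mid []
top boardC_mid [(0.34, [195.3, 156.9, 18.1, 26.7])]
top boardD_mid []
top elbow [(0.6, [194.9, 155.3, 13.6, 28.3])]
top manifold [(0.84, [187.1, 148.3, 48.2, 72.5]), (0.72, [254.6, 163.4, 53.4, 73.4]), (0.47, [443.3, 170.2, 6.0, 34.0])]
top valve [(0.66, [198.5, 203.5, 9.6, 16.9]), (0.59, [196.5, 156.5, 14.1, 25.6])]
side rack [(0.6, [270.7, 260.5, 82.3, 49.8])]
side stand [(0.84, [251.6, 220.9, 64.1, 38.1]), (0.45, [238.2, 176.7, 17.5, 17.6])]
side boardA_mid [(0.91, [196.4, 348.2, 38.9, 45.7]), (0.72, [332.3, 253.7, 13.0, 36.2]), (0.65, [172.7, 309.3, 10.5, 55.5]), (0.32, [287.5, 170.5, 19.9, 20.0])]
side boardB_mid [(0.4, [244.0, 309.4, 28.0, 37.6])]
side boardC_mid [(0.68, [311.4, 254.6, 16.0, 36.5]), (0.59, [286.7, 169.0, 20.9, 21.2]), (0.34, [331.2, 253.8, 10.7, 40.9]), (0.27, [259.3, 163.0, 58.1, 57.7])]
side boardD_mid [(0.6, [259.1, 163.9, 59.1, 56.1])]
side elbow [(0.72, [290.4, 168.4, 16.3, 17.8])]
side manifold [(0.69, [258.3, 164.6, 59.1, 57.6]), (0.37, [257.0, 163.5, 13.1, 19.7])]
side valve []
```

View pics/topz1.png

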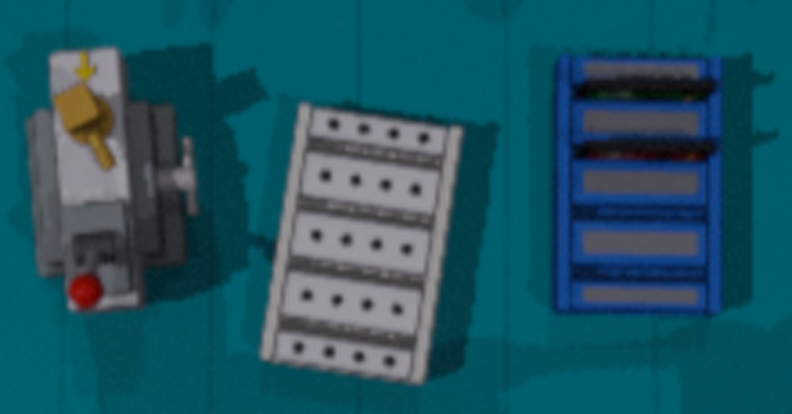

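View pics/sidez1.png

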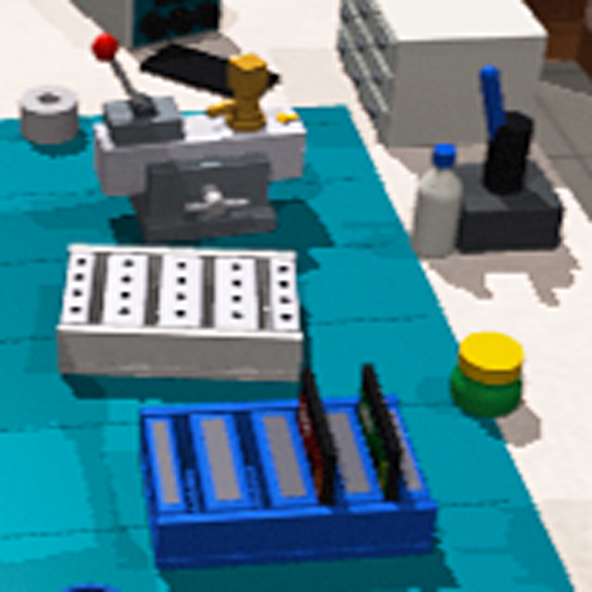

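```bash
cat > h.py <<'E'
import numpy as np, cv2
from plant import sensors, imaging, spotter
def cal(n):
    c=imaging.calibration(n); return np.array(c["mtx"]),np.array(c["camera_from_world"])
def cloud(n,d):
    K,T=cal(n); v,u=np.mgrid[0:420,0:560]
    P=np.stack([(u-K[0,2])/K[0,0]*d,(v-K[1,2])/K[1,1]*d,d],-1)
    R,t=T[:3,:3],T[:3,3]
    return (P-t)@R   # R^T (P-t)
def proj(n,X):
    K,T=cal(n); X=np.atleast_2d(X); c=X@T[:3,:3].T+T[:3,3]; p=c@K.T; return p[:,:2]/p[:,2:]
def ray(n,uv,z):
    K,T=cal(n); R,t=T[:3,:3],T[:3,3]; uv=np.atleast_2d(np.asarray(uv,float))
    d=np.c_[(uv[:,0]-K[0,2])/K[0,0],(uv[:,1]-K[1,2])/K[1,1],np.ones(len(uv))]@R
    o=-R.T@t; s=(z-o[2])/d[:,2]; return o+d*s[:,None]
def st():
    o=sensors.get_obs(); R=cv2.Rodrigues(np.array(o["tool_rot"]))[0]
    return o,R
E
python3 - <<'E'
from h import *
d=np.load("d_top.npy"); W=cloud("top",d)
def reg(name,l,t,w,h,z0,z1):
    S=W[t:t+h,l:l+w].reshape(-1,3); S=S[(S[:,2]>z0)&(S[:,2]<z1)]
    r=cv2.minAreaRect(S[:,:2].astype(np.float32)); print(name,len(S),np.round(S.mean(0),1),np.round(S.std(0),1),[np.round(x,1) for x in r],np.round(np.median(S[:,2]),1))
    return S
reg("table",240,250,60,15,-50,50)
reg("rack",325,140,65,90,40,56)
reg("stand",245,155,70,95,40,56)
reg("A",335,146,50,20,80,100)
reg("C",335,168,50,14,80,100)
reg("manif",180,140,60,90,85,100)
reg("head",190,140,30,40,150,170)
reg("ball",190,200,25,25,170,220)
reg("barb",190,140,30,60,105,125)
E
```

```text
table 899 [359.1  26.6   1.9] [12.5 50.2  3.6] [array([359.1,  26.7]), array([ 40.6, 171.8]), np.float64(0.1)] 1.8
rack 2410 [ 559.9 -222.7   48.3] [59.  39.5  3.4] [array([ 562. , -223.4]), array([131. , 204.4]), np.float64(88.7)] 48.4
stand 2455 [513.6  -2.7  48.1] [58.7 39.4  3.2] [array([514.8,  -2.9]), array([130.2, 204.4]), np.float64(81.2)] 48.1
A 134 [ 632.6 -225.    90.5] [ 2.8 28.1  4.4] [array([ 633.3, -224.2]), array([98.1,  9.2]), np.float64(89.8)] 91.0
C 134 [ 584.7 -223.    90.8] [ 2.7 28.4  4.5] [array([ 585.4, -225.2]), array([100.4,   9.1]), np.float64(89.1)] 91.2
manif 662 [584.6 202.4  92.2] [51.6 18.2  3.2] [array([559.7, 203. ]), array([200.1,  55.2]), np.float64(5.2)] 92.1
head 116 [604.  207.1 159.7] [8.3 8.3 3.1] [array([604.4, 207.6]), array([28.8, 27.5]), np.float64(27.3)] 159.9
ball 81 [465.8 193.  193.3] [6.5 6.4 4.2] [array([466.3, 193.4]), array([23.7, 22.6]), np.float64(0.6)] 193.0
barb 205 [541.  197.6 116.8] [25.9 13.   3.7] [array([563.4, 204.1]), array([99. , 49.4]), np.float64(6.3)] 116.8
```

```bash
cat >> h.py <<'E'
def T2(c,a,P):
    P=np.asarray(P,float); ca,sa=np.cos(a),np.sin(a)
    return np.c_[c[0]+ca*P[:,0]-sa*P[:,1], c[1]+sa*P[:,0]+ca*P[:,1], P[:,2]]
def slotscore(g,c,a,off=(0,0)):
    # mean intensity in the slots minus on ribs, at z=48
    ys=np.linspace(-48,48,60); s=0
    for x0 in(-72,-24,24,72):
        for dx,w in((-4.5,1),(-1.5,1),(1.5,1),(4.5,1),(-10,-1),(-13,-1),(10,-1),(13,-1)):
            p=proj("top",T2(c,a,[[x0+dx,y,48] for y in ys])).astype(np.float32)
            s+=w*cv2.remap(g,p[:,0].reshape(-1,1),p[:,1].reshape(-1,1),cv2.INTER_LINEAR).mean()
    return s
E
python3 - <<'E'
from h import *
from scipy.optimize import minimize
p=cv2.imread("pics/top0.png"); g=p.astype(np.float32).mean(2)
W=cloud("top",np.load("d_top.npy"))
# outline fits: z-band area in mask: optimise rect IoU via signed counts
def fit(l,t,w,h,c0,a0,L,B,z0,z1):
    S=W[t:t+h,l:l+w].reshape(-1,3); m=(S[:,2]>z0)
    A=S[m]; 
    def cost(v):
        ca,sa=np.cos(v[2]),np.sin(v[2]); d=A[:,:2]-v[:2]
        x=d[:,0]*ca+d[:,1]*sa; y=-d[:,0]*sa+d[:,1]*ca
        o=np.maximum(abs(x)-L/2,0)**2+np.maximum(abs(y)-B/2,0)**2
        return o.sum()+ .0
    # support-based: mid of extreme percentiles per direction
    r=minimize(cost,[*c0,a0],method="Nelder-Mead"); return r.x,r.fun
print("stand",fit(245,155,70,95,(514.8,-2.9),np.radians(-8.8),204,129.5,40,56))
print("rack",fit(325,140,65,90,(562,-223.4),np.radians(-1.3),204,129.5,40,56))
print("manif",fit(180,140,60,90,(560,203),np.radians(5.2),200,54,85,300))
for nm,c0,a0 in(("stand",(514.8,-2.9),-8.8),):
    r=minimize(lambda v:slotscore(g,(v[0],-2.9),np.radians(v[1])),[c0[0],a0],method="Nelder-Mead",options=dict(initial_simplex=[[515,-8],[517,-8],[515,-10]])); print(nm,r.x,r.fun)
K=4
def ov(nm,c,a,box,out):
    l,t,w,h=box; im=cv2.resize(p[t:t+h,l:l+w],None,fx=8,fy=8,interpolation=cv2.INTER_CUBIC)
    def poly(P,col):
        q=(proj("top",P)-[l,t]+.5)*8-.5; cv2.polylines(im,[np.round(q).astype(int)],True,col,1)
    poly(T2(c,a,[[sx*102.5,sy*65,48] for sx,sy in((1,1),(1,-1),(-1,-1),(-1,1))]),(0,0,255))
    for x in(-72,-24,24,72): poly(T2(c,a,[[x+sx*6.5,sy*55,48] for sx,sy in((1,1),(1,-1),(-1,-1),(-1,1))]),(0,255,0))
    cv2.imwrite(out,im)
ov("stand",(514.8,-2.9),np.radians(-8.8),(245,158,70,75+12),"pics/ov_stand.png")
E
```

```text
stand (array([ 5.02993120e+02, -4.46522661e-01, -2.17970911e-01]), np.float64(27899.244601676237))
rack (array([ 5.44946343e+02, -2.07753456e+02, -1.58581123e-01]), np.float64(590833.3891242683))
manif (array([5.31309477e+02, 1.82872496e+02, 4.02550939e-01]), np.float64(596733.7335873045))
stand [515.05693682  -8.72492274] -1019.8900756835938
```

View pics/ov_stand.png

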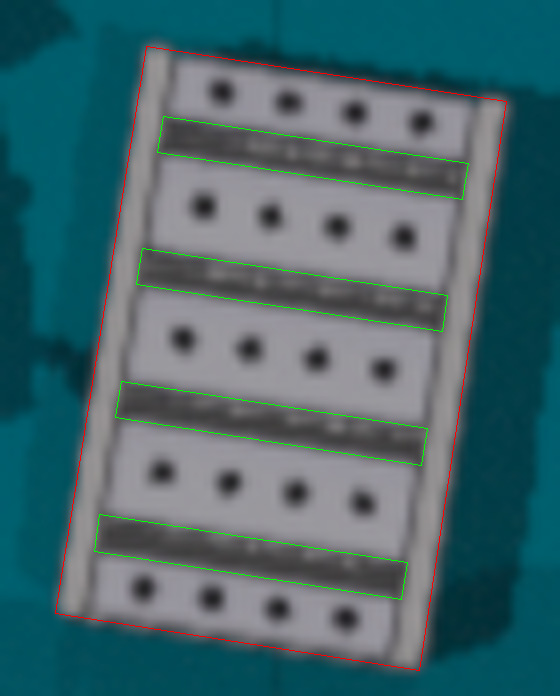

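The model outline lies on the stand to within a pixel. The stand is at (514.9, -2.9), −8.75°. 

What could be taken for a wanted board, top view:
- Orange board at (455,278) and white board at (418,310): look-alikes, leave them.
- Green board at (358,158) and red board at (358,176): in the rack, these are the targets.

The close crop above confirms green and red. There is no blue or violet board. I start with green.

```bash
cat >> h.py <<'E'
def plan(x,y,z,ang,n=8,pr=True):
    """rows from measured pose to target; ang = world heading of tool x, deg. linear in world"""
    o,R=st(); p=np.array(o["ee_pos"]); a0=np.degrees(np.arctan2(R[1,0],R[0,0]))
    tw=a0-ang
    print("pose",np.round(p,1),"xang",round(a0,1),"w",round(o["width"],1),"F",np.round(o["contact_force"],1),"t",round(o["time_s"],1),"q6",round(o["q"][5],2), "tilt",np.round(R[:,2],3))
    d=(np.array([x,y,z])-p)/n; rows=[]
    for k in range(n):
        a=np.radians(a0-tw*k/n)
        dx=d[0]*np.cos(a)+d[1]*np.sin(a); dy=d[0]*np.sin(a)-d[1]*np.cos(a)
        rows+=[round(dx/1000,4),round(dy/1000,4),round(-d[2]/1000,4),round(tw/n,2)]
    print("per-row dist",round(np.linalg.norm(d),1),"twist",round(tw/n,2),"tot",round(tw,1)); print(rows)
E
python3 -c "
from h import *
plan(633.3,-225,150,89,16)"
```

```text
pose [ 157.1 -553.1  205.5] xang 15.9 w 93.9 F [-0.1  0.9 -0.8] t 1.1 q6 -0.12 tilt [ 0. -0. -1.]
per-row dist 36.3 twist -4.57 tot -73.1
[np.float64(0.0342), np.float64(-0.0116), np.float64(0.0035), np.float64(-4.57), np.float64(0.035), np.float64(-0.0088), np.float64(0.0035), np.float64(-4.57), np.float64(0.0356), np.float64(-0.006), np.float64(0.0035), np.float64(-4.57), np.float64(0.036), np.float64(-0.0031), np.float64(0.0035), np.float64(-4.57), np.float64(0.0361), np.float64(-0.0003), np.float64(0.0035), np.float64(-4.57), np.float64(0.036), np.float64(0.0026), np.float64(0.0035), np.float64(-4.57), np.float64(0.0357), np.float64(0.0055), np.float64(0.0035), np.float64(-4.57), np.float64(0.0352), np.float64(0.0083), np.float64(0.0035), np.float64(-4.57), np.float64(0.0344), np.float64(0.0111), np.float64(0.0035), np.float64(-4.57), np.float64(0.0334), np.float64(0.0138), np.float64(0.0035), np.float64(-4.57), np.float64(0.0322), np.float64(0.0164), np.float64(0.0035), np.float64(-4.57), np.float64(0.0308), np.float64(0.0189), np.float64(0.0035), np.float64(-4.57), np.float64(0.0292), np.float64(0.0213), np.float64(0.0035), np.float64(-4.57), np.float64(0.0274), np.float64(0.0236), np.float64(0.0035), np.float64(-4.57), np.float64(0.0254), np.float64(0.0257), np.float64(0.0035), np.float64(-4.57), np.float64(0.0233), np.float64(0.0276), np.float64(0.0035), np.float64(-4.57)]
```

Request:
play_rows --rows '[0.034, -0.012, 0, -4.6, 0.035, -0.009, 0, -4.6, 0.036, -0.006, 0, -4.6, 0.036, -0.003, 0, -4.6, 0.036, 0, 0, -4.6, 0.036, 0.003, 0, -4.6, 0.036, 0.006, 0, -4.6, 0.035, 0.008, 0, -4.6]' --hand 0.03 --grip_force 50

```text
time_s: 1.77
ee_pos: [396.7, -387.8, 205.7]
tool_rot: [2.812, 1.399, 0.0]
contact_force: [0.8, -0.9, 0.9]
width: 44.6
```

```bash
sed -i 's/print(rows)/print([float(r) for r in rows])/' h.py; python3 -c "
from h import *
plan(633.3,-225,140,89,8)"
```

```text
pose [ 396.7 -387.8  205.7] xang 52.9 w 44.6 F [ 0.8 -0.9  0.9] t 1.8 q6 -0.25 tilt [ 0.    -0.001 -1.   ]
per-row dist 36.8 twist -4.51 tot -36.1
[0.0341, 0.0113, 0.0082, -4.51, 0.0331, 0.0139, 0.0082, -4.51, 0.0319, 0.0165, 0.0082, -4.51, 0.0305, 0.019, 0.0082, -4.51, 0.0289, 0.0213, 0.0082, -4.51, 0.0271, 0.0235, 0.0082, -4.51, 0.0252, 0.0256, 0.0082, -4.51, 0.0231, 0.0275, 0.0082, -4.51]
```

Request:
play_rows --rows '[0.034, 0.011, 0.004, -4.5, 0.033, 0.014, 0.004, -4.5, 0.032, 0.0165, 0.008, -4.5, 0.0305, 0.019, 0.008, -4.5, 0.029, 0.0215, 0.01, -4.5, 0.027, 0.0235, 0.01, -4.5, 0.025, 0.0255, 0.011, -4.5, 0.023, 0.0275, 0.01, -4.5]'

```text
time_s: 2.43
ee_pos: [633.9, -226.2, 139.9]
tool_rot: [2.243, 2.2, -0.0]
contact_force: [0.3, -0.1, 1.5]
width: 29.9
```

Request:
play_rows --rows '[0, 0, 0, 0, 0, 0, 0, 0, 0, 0, 0, 0, 0, 0, 0, 0, 0, 0, 0, 0, 0, 0, 0, 0, 0, 0, 0, 0, 0, 0, 0, 0]'

```text
time_s: 3.1
ee_pos: [632.2, -228.1, 140.9]
tool_rot: [2.248, 2.194, 0.0]
contact_force: [0.3, 0.2, 0.7]
width: 30.0
```

```bash
python3 -c "
from h import *
plan(633.3,-225,57,89,8)
for n in ('top','side'):
    p,d=imaging.get_image(n); cv2.imwrite('pics/a_%s.png'%n,p)
p=cv2.imread('pics/a_side.png'); cv2.imwrite('pics/a_sidez.png',cv2.resize(p[180:330,230:430],None,fx=4,fy=4))
"
```

```text
pose [ 632.2 -228.1  140.9] xang 88.6 w 30.0 F [0.3 0.2 0.7] t 3.1 q6 -0.43 tilt [ 0.001 -0.    -1.   ]
per-row dist 10.5 twist -0.05 tot -0.4
[0.0004, 0.0001, 0.0105, -0.05, 0.0004, 0.0001, 0.0105, -0.05, 0.0004, 0.0001, 0.0105, -0.05, 0.0004, 0.0001, 0.0105, -0.05, 0.0004, 0.0001, 0.0105, -0.05, 0.0004, 0.0001, 0.0105, -0.05, 0.0004, 0.0001, 0.0105, -0.05, 0.0004, 0.0001, 0.0105, -0.05]
```

View pics/a_sidez.png

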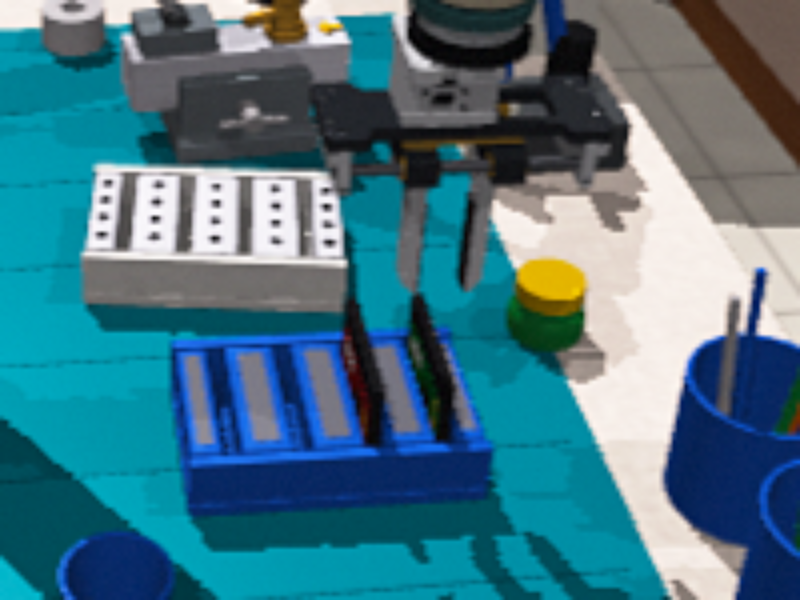

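The fingers, at crop (410,285) and (468,285), straddle the green board's top edge at (418,300). Descending.

Request:
play_rows --rows '[0.003, 0.001, 0.012, -0.4, 0, 0, 0.012, 0, 0, 0, 0.012, 0, 0, 0, 0.012, 0, 0, 0, 0.012, 0, 0, 0, 0.012, 0, 0, 0, 0.012, 0, 0, 0, 0, 0]'

```text
time_s: 3.87
ee_pos: [631.8, -223.7, 53.3]
tool_rot: [-2.236, -2.2, 0.003]
contact_force: [-0.7, 0.9, -0.6]
width: 29.8
```

Request:
play_rows --rows '[0, 0, 0, 0, 0, 0, 0, 0, 0, 0, 0, 0, 0, 0, 0, 0, 0, 0, 0, 0, 0, 0, 0, 0, 0, 0, 0, 0, 0, 0, 0, 0]' --hand 0.0

```text
time_s: 4.53
ee_pos: [634.3, -224.8, 57.4]
tool_rot: [2.238, 2.202, 0.001]
contact_force: [-0.6, -0.2, 4.0]
width: 7.6
```

```bash
python3 -c "
from h import *
plan(633.3,-225,170,89,8)
print(np.round(st()[0]['moment'],2))"
```

```text
pose [ 634.3 -224.8   57.4] xang 89.1 w 7.6 F [-0.6 -0.2  4. ] t 4.5 q6 -0.43 tilt [ 0.002 -0.001 -1.   ]
per-row dist 14.1 twist 0.01 tot 0.1
[-0.0, -0.0001, -0.0141, 0.01, -0.0, -0.0001, -0.0141, 0.01, -0.0, -0.0001, -0.0141, 0.01, -0.0, -0.0001, -0.0141, 0.01, -0.0, -0.0001, -0.0141, 0.01, -0.0, -0.0001, -0.0141, 0.01, -0.0, -0.0001, -0.0141, 0.01, -0.0, -0.0001, -0.0141, 0.01]
[-0.07 -0.13 -0.04]
```

Gripped, 7.6 mm wide. Lifting.

Request:
play_rows --rows '[0, 0, -0.008, 0, 0, 0, -0.014, 0, 0, 0, -0.016, 0, 0, 0, -0.016, 0, 0, 0, -0.016, 0, 0, 0, -0.016, 0, 0, 0, -0.016, 0, 0, 0, -0.012, 0]'

```text
time_s: 5.2
ee_pos: [633.2, -224.3, 171.8]
tool_rot: [-2.239, -2.203, 0.001]
contact_force: [-0.6, 1.0, -0.6]
width: 8.0
```

```bash
python3 -c "
from h import *
plan(586.1,-13.9,172,81.25,8)"
```

```text
pose [ 633.2 -224.3  171.8] xang 89.1 w 8.0 F [-0.6  1.  -0.6] t 5.2 q6 -0.43 tilt [-0.001 -0.    -1.   ]
per-row dist 27.0 twist 0.98 tot 7.8
[0.0262, -0.0063, -0.0, 0.98, 0.0261, -0.0068, -0.0, 0.98, 0.026, -0.0072, -0.0, 0.98, 0.0258, -0.0077, -0.0, 0.98, 0.0257, -0.0081, -0.0, 0.98, 0.0256, -0.0085, -0.0, 0.98, 0.0254, -0.009, -0.0, 0.98, 0.0253, -0.0094, -0.0, 0.98]
```

Request:
play_rows --rows '[0.026, -0.0063, 0, 1, 0.026, -0.0068, 0, 1, 0.026, -0.0072, 0, 1, 0.026, -0.0077, 0, 1, 0.0257, -0.008, 0, 1, 0.0255, -0.0085, 0, 1, 0.0255, -0.009, 0, 1, 0.025, -0.0095, 0, 0.8]'

```text
time_s: 5.87
ee_pos: [585.4, -13.1, 170.3]
tool_rot: [-2.384, -2.044, 0.002]
contact_force: [0.6, 0.6, -1.8]
width: 7.7
```

Request:
play_rows --rows '[0, 0, 0.004, 0, 0, 0, 0.008, 0, 0, 0, 0.008, 0, 0, 0, 0.006, 0, 0, 0, 0, 0, 0, 0, 0, 0, 0, 0, 0, 0, 0, 0, 0, 0]'

```text
time_s: 6.53
ee_pos: [587.1, -15.0, 144.7]
tool_rot: [2.385, 2.044, 0.0]
contact_force: [1.4, 0.1, 0.2]
width: 7.9
```

```bash
python3 -c "
from h import *
plan(586.1,-13.9,125,81.25,8)
p,d=imaging.get_image('top'); cv2.imwrite('pics/b_top.png',p)
s,ds=imaging.get_image('side'); cv2.imwrite('pics/b_side.png',s)
cv2.imwrite('pics/b_sz.png',cv2.resize(s[150:290,230:380],None,fx=4,fy=4,interpolation=cv2.INTER_CUBIC))
# board bottom edge in side: compare
print(st()[0]['ee_pos'])
plan(586.1,-13.9,110,81.25,8)
W=cloud('side',ds)
b=T2((586.1,-13.9),np.radians(-8.75),[[0,-50,100],[0,50,100],[0,-50,180]])
print(proj('side',b))
"
```

```text
pose [587.1 -15.  144.7] xang 81.2 w 7.9 F [1.4 0.1 0.2] t 6.5 q6 0.01 tilt [ 0.001 -0.    -1.   ]
per-row dist 2.5 twist -0.0 tot -0.0
[0.0001, -0.0001, 0.0025, -0.0, 0.0001, -0.0001, 0.0025, -0.0, 0.0001, -0.0001, 0.0025, -0.0, 0.0001, -0.0001, 0.0025, -0.0, 0.0001, -0.0001, 0.0025, -0.0, 0.0001, -0.0001, 0.0025, -0.0, 0.0001, -0.0001, 0.0025, -0.0, 0.0001, -0.0001, 0.0025, -0.0]
[587.06415731 -14.69848082 144.77807957]
pose [587.1 -14.7 144.8] xang 81.2 w 7.7 F [ 0.2  0.5 -0.9] t 6.6 q6 0.01 tilt [ 0.001 -0.    -1.   ]
per-row dist 4.4 twist -0.0 tot -0.0
[0.0001, -0.0001, 0.0043, -0.0, 0.0001, -0.0001, 0.0043, -0.0, 0.0001, -0.0001, 0.0043, -0.0, 0.0001, -0.0001, 0.0043, -0.0, 0.0001, -0.0001, 0.0043, -0.0, 0.0001, -0.0001, 0.0043, -0.0, 0.0001, -0.0001, 0.0043, -0.0, 0.0001, -0.0001, 0.0043, -0.0]
[[306.97243528 229.40616023]
 [306.1058051  211.79463071]
 [308.58682498 207.04487776]]
```

View pics/b_sz.png

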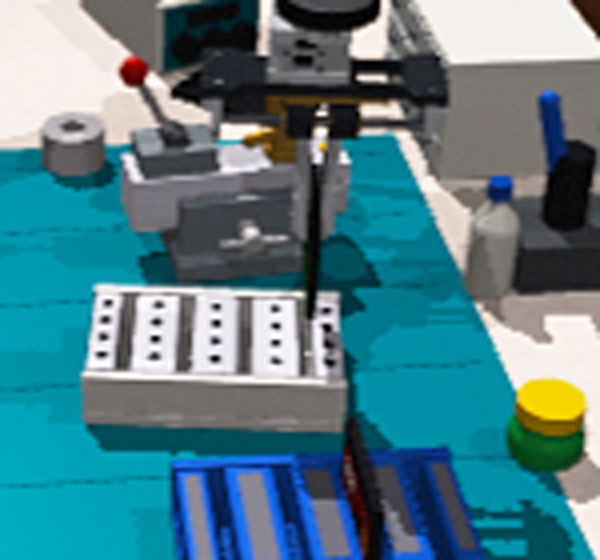

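The board hangs over the slot with its bottom edge at crop (312,315), which matches the projection. Lowering.

Request:
play_rows --rows '[0, -0.0005, 0.008, 0, 0, 0, 0.01, 0, 0, 0, 0.01, 0, 0, 0, 0.008, 0, 0, 0, 0.008, 0, 0, 0, 0.006, 0, 0, 0, 0.006, 0, 0, 0, 0.005, 0]'

```text
time_s: 7.3
ee_pos: [586.1, -14.2, 82.6]
tool_rot: [-2.384, -2.046, 0.001]
contact_force: [-0.6, 0.7, -1.8]
width: 7.5
```

Request:
play_rows --rows '[0, 0, 0.004, 0, 0, 0, 0.004, 0, 0, 0, 0.004, 0, 0, 0, 0.004, 0, 0, 0, 0.004, 0, 0, 0, 0.002, 0, 0, 0, 0.001, 0, 0, 0, 0, 0]'

```text
time_s: 7.97
ee_pos: [586.2, -14.3, 60.2]
tool_rot: [-2.384, -2.046, 0.0]
contact_force: [0.2, -0.2, -0.2]
width: 7.9
```

Request:
play_rows --rows '[0, 0, 0.001, 0, 0, 0, 0.001, 0, 0, 0, 0.001, 0, 0, 0, 0, 0, 0, 0, 0, 0, 0, 0, 0, 0, 0, 0, 0, 0, 0, 0, 0, 0]'

```text
time_s: 8.63
ee_pos: [586.2, -14.3, 57.5]
tool_rot: [2.384, 2.046, -0.0]
contact_force: [-0.6, -0.1, -1.1]
width: 7.9
```

Request:
play_rows --rows '[0, 0, 0, 0, 0, 0, 0, 0, 0, 0, 0, 0, 0, 0, 0, 0, 0, 0, 0, 0, 0, 0, 0, 0, 0, 0, 0, 0, 0, 0, 0, 0]' --hand 0.03

```text
time_s: 9.3
ee_pos: [586.2, -14.3, 57.5]
tool_rot: [2.384, 2.046, -0.0]
contact_force: [-0.4, 0.1, -0.2]
width: 30.2
```

Request:
play_rows --rows '[0, 0, -0.008, 0, 0, 0, -0.012, 0, 0, 0, -0.014, 0, 0, 0, -0.014, 0, 0, 0, -0.014, 0, 0, 0, -0.014, 0, 0, 0, -0.014, 0, 0, 0, -0.01, 0]'

```text
time_s: 9.97
ee_pos: [586.8, -14.4, 159.5]
tool_rot: [2.383, 2.045, 0.002]
contact_force: [1.0, 0.3, 0.3]
width: 30.0
```

```bash
python3 -c "
from h import *
plan(586.0,-224.6,140,89,8)
p,d=imaging.get_image('top'); cv2.imwrite('pics/c_top.png',p)
s,ds=imaging.get_image('side'); cv2.imwrite('pics/c_side.png',s)
cv2.imwrite('pics/c_sz.png',cv2.resize(s[190:320,240:390],None,fx=4,fy=4,interpolation=cv2.INTER_CUBIC))
W=cloud('side',ds).reshape(-1,3); m=(abs(W[:,0]-586)<15)&(abs(W[:,1]+14)<60)&(W[:,2]>55)&(W[:,2]<110)
S=W[m]; print(m.sum(), np.percentile(S[:,2],[50,90,99]))
W=cloud('top',d).reshape(-1,3); m=(abs(W[:,0]-585)<12)&(abs(W[:,1]+224)<60)&(W[:,2]>80)&(W[:,2]<105)
print(m.sum(), cv2.minAreaRect(W[m][:,:2].astype(np.float32)))
"
```

```text
pose [586.8 -14.4 159.5] xang 81.3 w 30.0 F [1.  0.3 0.3] t 10.0 q6 0.01 tilt [ 0.002 -0.    -1.   ]
per-row dist 26.4 twist -0.97 tot -7.7
[-0.026, 0.0039, 0.0024, -0.97, -0.026, 0.0035, 0.0024, -0.97, -0.0261, 0.003, 0.0024, -0.97, -0.0262, 0.0026, 0.0024, -0.97, -0.0262, 0.0021, 0.0024, -0.97, -0.0262, 0.0017, 0.0024, -0.97, -0.0262, 0.0012, 0.0024, -0.97, -0.0263, 0.0008, 0.0024, -0.97]
95 [89.97982257 93.03296486 96.06778325]
133 ((585.0685424804688, -224.48532104492188), (99.71257781982422, 9.55549144744873), 89.75213623046875)
```

View pics/c_sz.png

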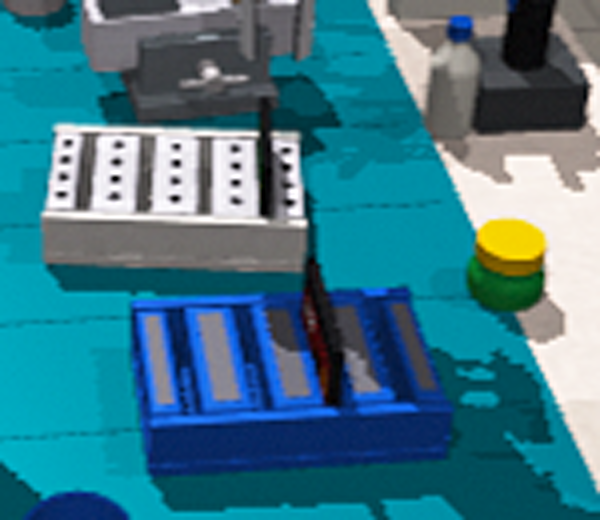

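The green board is seated at crop (265,150), its top at about 92 mm. The red board is still in the rack at (322,330). Going for it.

Request:
play_rows --rows '[-0.026, 0.004, 0, -1, -0.026, 0.0035, 0, -1, -0.026, 0.003, 0, -1, -0.026, 0.0025, 0.004, -1, -0.026, 0.002, 0.004, -1, -0.026, 0.0015, 0.004, -1, -0.0265, 0.001, 0.004, -1, -0.0265, 0.001, 0.004, -0.7]'

```text
time_s: 10.73
ee_pos: [584.9, -225.3, 136.3]
tool_rot: [-2.24, -2.201, 0.001]
contact_force: [-0.0, 0.9, -0.0]
width: 29.7
```

Request:
play_rows --rows '[0, 0, 0, 0, 0, 0, 0, 0, 0, 0, 0, 0, 0, 0, 0, 0, 0, 0, 0, 0, 0, 0, 0, 0, 0, 0, 0, 0, 0, 0, 0, 0]'

```text
time_s: 11.4
ee_pos: [585.7, -223.7, 137.7]
tool_rot: [2.24, 2.202, 0.0]
contact_force: [0.4, -0.0, 0.1]
width: 29.9
```

```bash
python3 -c "
from h import *
plan(586.0,-224.6,57,89,8)
"
```

```text
pose [ 585.7 -223.7  137.7] xang 89.0 w 29.9 F [ 0.4 -0.   0.1] t 11.4 q6 -0.46 tilt [ 0. -0. -1.]
per-row dist 10.1 twist 0.0 tot 0.0
[-0.0001, 0.0, 0.0101, 0.0, -0.0001, 0.0, 0.0101, 0.0, -0.0001, 0.0, 0.0101, 0.0, -0.0001, 0.0, 0.0101, 0.0, -0.0001, 0.0, 0.0101, 0.0, -0.0001, 0.0, 0.0101, 0.0, -0.0001, 0.0, 0.0101, 0.0, -0.0001, 0.0, 0.0101, 0.0]
```

Request:
play_rows --rows '[-0.001, 0, 0.01, 0, 0, 0, 0.012, 0, 0, 0, 0.012, 0, 0, 0, 0.012, 0, 0, 0, 0.012, 0, 0, 0, 0.012, 0, 0, 0, 0.01, 0, 0, 0, 0, 0]'

```text
time_s: 12.07
ee_pos: [583.8, -224.5, 54.7]
tool_rot: [-2.238, -2.198, 0.003]
contact_force: [-0.4, 0.5, -0.6]
width: 30.2
```

Request:
play_rows --rows '[0, 0, 0, 0, 0, 0, 0, 0, 0, 0, 0, 0, 0, 0, 0, 0, 0, 0, 0, 0, 0, 0, 0, 0, 0, 0, 0, 0, 0, 0, 0, 0]' --hand 0.0

```text
time_s: 12.73
ee_pos: [586.2, -225.6, 58.3]
tool_rot: [2.24, 2.2, 0.001]
contact_force: [-0.6, 0.4, 4.8]
width: 7.7
```

Request:
play_rows --rows '[0, 0, -0.008, 0, 0, 0, -0.014, 0, 0, 0, -0.016, 0, 0, 0, -0.016, 0, 0, 0, -0.016, 0, 0, 0, -0.016, 0, 0, 0, -0.016, 0, 0, 0, -0.012, 0]'

```text
time_s: 13.4
ee_pos: [585.1, -225.1, 172.7]
tool_rot: [-2.241, -2.201, 0.001]
contact_force: [-0.5, -1.1, -0.6]
width: 7.7
```

```bash
python3 -c "
from h import *
plan(491.3,0.2,172,81.25,8)"
```

```text
pose [ 585.1 -225.1  172.7] xang 89.0 w 7.7 F [-0.5 -1.1 -0.6] t 13.4 q6 -0.46 tilt [-0.001 -0.    -1.   ]
per-row dist 30.5 twist 0.96 tot 7.7
[0.0279, -0.0122, 0.0001, 0.96, 0.0277, -0.0127, 0.0001, 0.96, 0.0275, -0.0132, 0.0001, 0.96, 0.0273, -0.0136, 0.0001, 0.96, 0.0271, -0.0141, 0.0001, 0.96, 0.0268, -0.0145, 0.0001, 0.96, 0.0266, -0.015, 0.0001, 0.96, 0.0263, -0.0154, 0.0001, 0.96]
```

Request:
play_rows --rows '[0.028, -0.012, 0, 1, 0.028, -0.0127, 0, 1, 0.0275, -0.013, 0, 1, 0.027, -0.0136, 0, 1, 0.027, -0.014, 0, 1, 0.027, -0.0145, 0, 1, 0.0265, -0.015, 0, 1, 0.0265, -0.0155, 0, 0.7]'

```text
time_s: 14.07
ee_pos: [491.1, 1.7, 171.4]
tool_rot: [-2.385, -2.044, 0.002]
contact_force: [0.8, 0.5, -0.6]
width: 7.6
```

Request:
play_rows --rows '[0, 0, 0.004, 0, 0, 0, 0.008, 0, 0, 0, 0.008, 0, 0, 0, 0.006, 0, 0, 0, 0, 0, 0, 0, 0, 0, 0, 0, 0, 0, 0, 0, 0, 0]'

```text
time_s: 14.73
ee_pos: [493.2, -0.1, 145.6]
tool_rot: [2.385, 2.045, 0.0]
contact_force: [-0.1, -0.5, -1.1]
width: 7.6
```

```bash
python3 -c "
from h import *
plan(491.3,0.2,80,81.25,8)
s,ds=imaging.get_image('side'); cv2.imwrite('pics/d_side.png',s)
cv2.imwrite('pics/d_sz.png',cv2.resize(s[150:290,230:380],None,fx=4,fy=4,interpolation=cv2.INTER_CUBIC))
plan(491.3,0.2,80,81.25,8)
"
```

```text
pose [ 4.932e+02 -1.000e-01  1.456e+02] xang 81.2 w 7.6 F [-0.1 -0.5 -1.1] t 14.7 q6 0.01 tilt [ 0. -0. -1.]
per-row dist 8.2 twist -0.0 tot -0.0
[-0.0, -0.0002, 0.0082, -0.0, -0.0, -0.0002, 0.0082, -0.0, -0.0, -0.0002, 0.0082, -0.0, -0.0, -0.0002, 0.0082, -0.0, -0.0, -0.0002, 0.0082, -0.0, -0.0, -0.0002, 0.0082, -0.0, -0.0, -0.0002, 0.0082, -0.0, -0.0, -0.0002, 0.0082, -0.0]
pose [493.2   0.  145.7] xang 81.2 w 7.5 F [-0.5 -0.1 -1.5] t 14.8 q6 0.01 tilt [ 0.001 -0.    -1.   ]
per-row dist 8.2 twist -0.0 tot -0.0
[-0.0, -0.0002, 0.0082, -0.0, -0.0, -0.0002, 0.0082, -0.0, -0.0, -0.0002, 0.0082, -0.0, -0.0, -0.0002, 0.0082, -0.0, -0.0, -0.0002, 0.0082, -0.0, -0.0, -0.0002, 0.0082, -0.0, -0.0, -0.0002, 0.0082, -0.0, -0.0, -0.0002, 0.0082, -0.0]
```

View pics/d_sz.png

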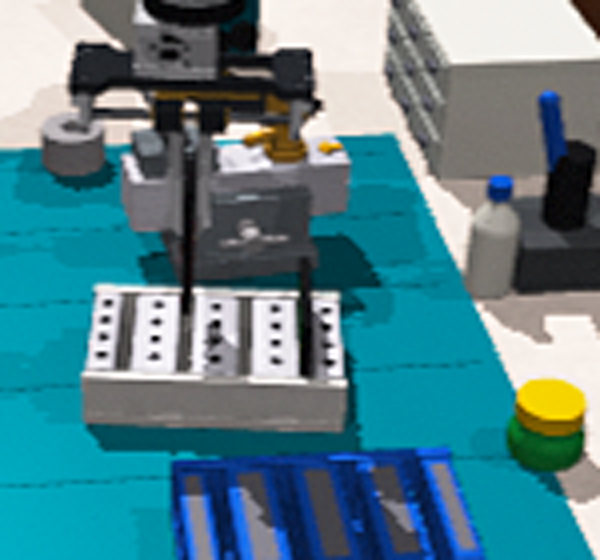

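The red board hangs above its slot at crop (188,310). It needs a shift of about −1.7 mm in x.

Request:
play_rows --rows '[0, -0.0017, 0.006, 0, 0, 0, 0.01, 0, 0, 0, 0.01, 0, 0, 0, 0.008, 0, 0, 0, 0.006, 0, 0, 0, 0.004, 0, 0, 0, 0.002, 0, 0, 0, 0, 0]'

```text
time_s: 15.45
ee_pos: [490.8, 0.8, 98.8]
tool_rot: [-2.384, -2.045, 0.001]
contact_force: [-0.4, -0.1, -1.4]
width: 7.8
```

```bash
python3 -c "
from h import *
plan(491.3,0.2,58,81.25,8)
"
```

```text
pose [490.8   0.8  98.8] xang 81.3 w 7.8 F [-0.4 -0.1 -1.4] t 15.4 q6 0.01 tilt [-0.001  0.    -1.   ]
per-row dist 5.1 twist 0.0 tot 0.0
[-0.0001, 0.0001, 0.0051, 0.0, -0.0001, 0.0001, 0.0051, 0.0, -0.0001, 0.0001, 0.0051, 0.0, -0.0001, 0.0001, 0.0051, 0.0, -0.0001, 0.0001, 0.0051, 0.0, -0.0001, 0.0001, 0.0051, 0.0, -0.0001, 0.0001, 0.0051, 0.0, -0.0001, 0.0001, 0.0051, 0.0]
```

Request:
play_rows --rows '[0, 0.0004, 0.004, 0, 0, 0, 0.006, 0, 0, 0, 0.006, 0, 0, 0, 0.006, 0, 0, 0, 0.006, 0, 0, 0, 0.005, 0, 0, 0, 0.003, 0, 0, 0, 0.001, 0]'

```text
time_s: 16.12
ee_pos: [491.1, 0.7, 61.7]
tool_rot: [-2.384, -2.045, 0.001]
contact_force: [0.1, 0.2, -0.4]
width: 7.8
```

Request:
play_rows --rows '[0, 0, 0.001, 0, 0, 0, 0.001, 0, 0, 0, 0.001, 0, 0, 0, 0.0005, 0, 0, 0, 0, 0, 0, 0, 0, 0, 0, 0, 0, 0, 0, 0, 0, 0]'

```text
time_s: 16.78
ee_pos: [491.6, 0.7, 59.1]
tool_rot: [2.384, 2.046, 0.0]
contact_force: [-0.2, -0.8, -0.6]
width: 7.9
```

Request:
play_rows --rows '[0, 0, 0.0008, 0, 0, 0, 0, 0, 0, 0, 0, 0, 0, 0, 0, 0, 0, 0, 0, 0, 0, 0, 0, 0, 0, 0, 0, 0, 0, 0, 0, 0]'

```text
time_s: 17.45
ee_pos: [491.7, 0.7, 58.3]
tool_rot: [2.384, 2.045, 0.0]
contact_force: [-0.5, 0.6, 1.6]
width: 7.8
```

Request:
play_rows --rows '[0, 0, 0, 0, 0, 0, 0, 0, 0, 0, 0, 0, 0, 0, 0, 0, 0, 0, 0, 0, 0, 0, 0, 0, 0, 0, 0, 0, 0, 0, 0, 0]' --hand 0.03

```text
time_s: 18.12
ee_pos: [491.5, 0.7, 58.1]
tool_rot: [2.384, 2.046, -0.0]
contact_force: [0.6, 1.2, -0.5]
width: 30.1
```

Request:
play_rows --rows '[0, 0, -0.01, 0, 0, 0, -0.016, 0, 0, 0, -0.02, 0, 0, 0, -0.025, 0, 0, 0, -0.025, 0, 0, 0, -0.025, 0, 0, 0, -0.025, 0, 0, 0, -0.016, 0]'

```text
time_s: 18.78
ee_pos: [492.4, 0.6, 222.8]
tool_rot: [2.382, 2.044, 0.004]
contact_force: [0.3, -1.1, -0.6]
width: 30.2
```

```bash
python3 -c "
from h import *
p,d=imaging.get_image('top')
s,ds=imaging.get_image('side'); cv2.imwrite('pics/e_side.png',s)
cv2.imwrite('pics/e_sz.png',cv2.resize(s[150:320,230:390],None,fx=3.5,fy=3.5,interpolation=cv2.INTER_CUBIC))
Z=cloud('side',ds).reshape(-1,3)
for c in((586.1,-13.9),(491.3,.5)):
    m=(abs(Z[:,0]-c[0])<15)&(abs(Z[:,1]-c[1])<60)&(Z[:,2]>60)&(Z[:,2]<110); print(m.sum(),np.percentile(Z[m][:,2],[50,90,99]))
W=cloud('top',d)
S=W[140:185,190:225].reshape(-1,3); S=S[(S[:,2]>150)&(S[:,2]<172)]
print(len(S),S.mean(0) if len(S) else 0,cv2.minAreaRect(S[:,:2].astype(np.float32)) if len(S) else 0)
# barb pts
S=W[140:190,185:225].reshape(-1,3); S=S[(S[:,2]>108)&(S[:,2]<126)&(np.hypot(S[:,0]-604.4,S[:,1]-207.4)<47)&(np.hypot(S[:,0]-604.4,S[:,1]-207.4)>18)]
print(len(S),S.mean(0),np.degrees(np.arctan2(S[:,1].mean()-207.4,S[:,0].mean()-604.4)))
plan(604.4,207.4,260,207.3,32)
" | cut -c1-700
```

```text
94 [89.00359701 93.36570681 94.77709189]
78 [91.65551712 94.00555554 95.69431796]
117 [603.8200406  206.99653199 159.59228174] ((604.1514282226562, 207.2307891845703), (28.527029037475586, 27.533994674682617), 27.30834197998047)
41 [576.38223958 192.19978301 120.94958351] -151.51924937314996
pose [4.934e+02 4.000e-01 2.230e+02] xang 81.3 w 29.9 F [0.5 0.1 0.1] t 18.9 q6 0.01 tilt [ 0.007 -0.001 -1.   ]
per-row dist 7.4 twist -3.94 tot -126.0
[0.0069, 0.0024, -0.0012, -3.94, 0.0067, 0.0029, -0.0012, -3.94, 0.0065, 0.0034, -0.0012, -3.94, 0.0063, 0.0038, -0.0012, -3.94, 0.006, 0.0042, -0.0012, -3.94, 0.0057, 0.0046, -0.0012, -3.94, 0.0054, 0.005, -0.0012, -3.94, 0.005, 0.0054, -0.0012, -3.94, 0.0046, 0.0057, -0.0012, -3.94, 0.0042, 0.006, -0.0012, -3.94, 0.0038, 0.0063, -0.0012, -3.94, 0.0034, 0.0065, -0.0012, -3.94, 0.0029, 0.0067, -0.0012, -3.94, 0.0024, 0.0069, -0.0012, -3.94, 0.0019, 0.0071, -0.0012, -3.94, 0.0015, 0.0072, -0.0012, -3.94, 0.001, 0.0073, -0.0012, -3.94, 0.0005, 0.0073, -0.0012, -3.94, -0.0, 0.0073, -0.0012, -3.94, -0.0005, 0.0073, -0.0012, -3.94, -0.0011, 0.0073, -0.0012, -3.94, -0.0015, 0.0072, -0.0012, -3.94,
```

View pics/e_sz.png

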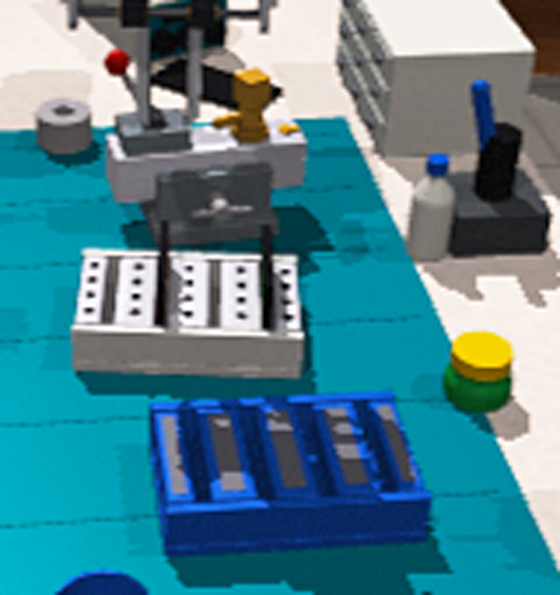

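Both boards are seated, tops at about 92 mm, and the rack is empty. The elbow head is at (604.3, 207.3) with its barb at −152.7°, so it needs 202° clockwise. Moving above it with the jaws open.

```bash
python3 -c "
from h import *
plan(604.3,207.3,225,207.3,24)
"
```

```text
pose [4.934e+02 4.000e-01 2.230e+02] xang 81.3 w 29.9 F [0.5 0.1 0.1] t 18.9 q6 0.01 tilt [ 0.007 -0.001 -1.   ]
per-row dist 9.8 twist -5.25 tot -126.0
[0.0092, 0.0033, -0.0001, -5.25, 0.0089, 0.0041, -0.0001, -5.25, 0.0085, 0.0049, -0.0001, -5.25, 0.008, 0.0056, -0.0001, -5.25, 0.0074, 0.0063, -0.0001, -5.25, 0.0068, 0.007, -0.0001, -5.25, 0.0062, 0.0076, -0.0001, -5.25, 0.0054, 0.0081, -0.0001, -5.25, 0.0047, 0.0086, -0.0001, -5.25, 0.0039, 0.009, -0.0001, -5.25, 0.003, 0.0093, -0.0001, -5.25, 0.0022, 0.0095, -0.0001, -5.25, 0.0013, 0.0097, -0.0001, -5.25, 0.0004, 0.0098, -0.0001, -5.25, -0.0005, 0.0098, -0.0001, -5.25, -0.0014, 0.0097, -0.0001, -5.25, -0.0023, 0.0095, -0.0001, -5.25, -0.0031, 0.0093, -0.0001, -5.25, -0.004, 0.0089, -0.0001, -5.25, -0.0048, 0.0085, -0.0001, -5.25, -0.0055, 0.0081, -0.0001, -5.25, -0.0063, 0.0075, -0.0001, -5.25, -0.0069, 0.0069, -0.0001, -5.25, -0.0075, 0.0063, -0.0001, -5.25]
```

Request:
play_rows --rows '[0.009, 0.0033, 0, -5.25, 0.009, 0.004, 0, -5.25, 0.0085, 0.005, 0, -5.25, 0.008, 0.0055, 0, -5.25, 0.0075, 0.0065, 0, -5.25, 0.007, 0.007, 0, -5.25, 0.006, 0.0075, 0, -5.25, 0.0055, 0.008, 0, -5.25]' --hand 0.06

```text
time_s: 19.55
ee_pos: [527.5, 70.0, 218.2]
tool_rot: [-1.485, -2.765, 0.002]
contact_force: [0.1, 0.2, 0.6]
width: 60.2
```

Request:
play_rows --rows '[0.0045, 0.0085, 0, -5.25, 0.004, 0.009, 0, -5.25, 0.003, 0.0095, 0, -5.25, 0.002, 0.0095, 0, -5.25, 0.0015, 0.0095, 0, -5.25, 0.0005, 0.01, 0, -5.25, -0.0005, 0.01, 0, -5.25, -0.0015, 0.0095, 0, -5.25]'

```text
time_s: 20.22
ee_pos: [564.6, 139.0, 218.1]
tool_rot: [-0.395, -3.114, 0.001]
contact_force: [-0.4, -0.3, 0.3]
width: 60.0
```

```bash
python3 -c "
from h import *
plan(604.3,207.3,225,207.3,8)
"
```

```text
pose [564.6 139.  218.1] xang 165.5 w 60.0 F [-0.4 -0.3  0.3] t 20.2 q6 -1.2 tilt [-0.003 -0.    -1.   ]
per-row dist 9.9 twist -5.22 tot -41.8
[-0.0027, 0.0095, -0.0009, -5.22, -0.0035, 0.0092, -0.0009, -5.22, -0.0043, 0.0089, -0.0009, -5.22, -0.0051, 0.0084, -0.0009, -5.22, -0.0059, 0.0079, -0.0009, -5.22, -0.0066, 0.0074, -0.0009, -5.22, -0.0072, 0.0067, -0.0009, -5.22, -0.0078, 0.006, -0.0009, -5.22]
```

Request:
play_rows --rows '[-0.0025, 0.0095, 0, -5.25, -0.0035, 0.009, 0, -5.25, -0.0045, 0.009, 0, -5.25, -0.005, 0.0085, 0, -5.25, -0.006, 0.008, 0, -5.25, -0.0065, 0.0075, 0, -5.25, -0.007, 0.0065, 0, -5.25, -0.0075, 0.006, 0, -5]'

```text
time_s: 20.88
ee_pos: [604.0, 206.8, 217.9]
tool_rot: [0.74, -3.05, 0.0]
contact_force: [-0.6, 0.3, -1.2]
width: 60.2
```

Request:
play_rows --rows '[0, 0, 0, 0, 0, 0, 0, 0, 0, 0, 0, 0, 0, 0, 0, 0, 0, 0, 0, 0, 0, 0, 0, 0, 0, 0, 0, 0, 0, 0, 0, 0]'

```text
time_s: 21.55
ee_pos: [604.6, 206.5, 220.3]
tool_rot: [-0.733, 3.055, -0.0]
contact_force: [0.5, -0.2, 0.8]
width: 60.0
```

```bash
python3 -c "
from h import *
plan(604.3,207.3,131,207.3,8)
"
```

```text
pose [604.6 206.5 220.3] xang -153.0 w 60.0 F [ 0.5 -0.2  0.8] t 21.6 q6 -1.82 tilt [ 0. -0. -1.]
per-row dist 11.2 twist -45.04 tot -360.3
[-0.0, 0.0001, 0.0112, -45.04, -0.0001, 0.0001, 0.0112, -45.04, -0.0001, -0.0, 0.0112, -45.04, -0.0001, -0.0001, 0.0112, -45.04, 0.0, -0.0001, 0.0112, -45.04, 0.0001, -0.0001, 0.0112, -45.04, 0.0001, 0.0, 0.0112, -45.04, 0.0001, 0.0001, 0.0112, -45.04]
```

Request:
play_rows --rows '[0, 0, 0.01, 0, 0, 0, 0.013, 0, 0, 0, 0.013, 0, 0, 0, 0.013, 0, 0, 0, 0.013, 0, 0, 0, 0.013, 0, 0, 0, 0.01, 0, 0, 0, 0.004, 0]'

```text
time_s: 22.22
ee_pos: [603.3, 206.3, 128.8]
tool_rot: [0.733, -3.051, 0.0]
contact_force: [-0.0, 0.7, 0.4]
width: 59.8
```

Request:
play_rows --rows '[0, 0, 0, 0, 0, 0, 0, 0, 0, 0, 0, 0, 0, 0, 0, 0, 0, 0, 0, 0, 0, 0, 0, 0, 0, 0, 0, 0, 0, 0, 0, 0]' --hand 0.0 --grip_force 50

```text
time_s: 22.88
ee_pos: [604.9, 207.0, 131.9]
tool_rot: [-0.733, 3.054, 0.001]
contact_force: [-1.3, 1.5, 3.0]
width: 27.7
```

Request:
play_rows --rows '[0, 0, 0, 0, 0, 0, 0, 0, 0, 0, 0, 0, 0, 0, 0, 0, 0, 0, 0, 0, 0, 0, 0, 0, 0, 0, 0, 0, 0, 0, 0, 0]'

```text
time_s: 23.55
ee_pos: [604.9, 207.0, 131.8]
tool_rot: [-0.733, 3.054, 0.001]
contact_force: [-1.4, 1.1, 5.6]
width: 27.8
```

```bash
python3 -c "
from h import *
plan(604.3,207.3,131,-152.7,8); print(st()[0]['moment'])
"
```

```text
pose [604.9 207.  131.8] xang -153.0 w 27.8 F [-1.4  1.1  5.6] t 23.6 q6 -1.82 tilt [ 0.001  0.001 -1.   ]
per-row dist 0.1 twist -0.04 tot -0.3
[0.0, 0.0001, 0.0001, -0.04, 0.0, 0.0001, 0.0001, -0.04, 0.0, 0.0001, 0.0001, -0.04, 0.0, 0.0001, 0.0001, -0.04, 0.0, 0.0001, 0.0001, -0.04, 0.0, 0.0001, 0.0001, -0.04, 0.0, 0.0001, 0.0001, -0.04, 0.0, 0.0001, 0.0001, -0.04]
[ 0.37838272 -0.02822951  0.00875015]
```

Head gripped, 27.8 mm wide. Turning clockwise and letting the tool sink with the thread.

Request:
play_rows --rows '[0, 0, 0, 3, 0, 0, 0, 4, 0, 0, 0.0002, 5, 0, 0, 0, 5, 0, 0, 0, 5, 0, 0, 0, 5, 0, 0, 0, 5, 0, 0, 0, 5]'

```text
time_s: 24.22
ee_pos: [604.7, 208.1, 131.6]
tool_rot: [0.28, 3.129, 0.004]
contact_force: [-1.5, 4.2, 5.6]
width: 27.5
```

Request:
play_rows --rows '[0, 0, 0, 5, 0, 0, 0, 5, 0, 0, 0.0002, 5, 0, 0, 0, 5, 0, 0, 0, 5, 0, 0, 0, 5, 0, 0, 0, 5, 0, 0, 0, 5]'

```text
time_s: 24.88
ee_pos: [605.3, 209.2, 131.4]
tool_rot: [-1.333, -2.844, -0.008]
contact_force: [-0.1, 5.9, 4.4]
width: 27.6
```

```bash
python3 -c "
from h import *
plan(604.3,207.3,131,5.2,8); print(st()[0]['moment'])
s,ds=imaging.get_image('side'); cv2.imwrite('pics/f_sz.png',cv2.resize(s[140:290,230:380],None,fx=4,fy=4,interpolation=cv2.INTER_CUBIC))
"
```

```text
pose [605.3 209.2 131.4] xang 129.8 w 27.6 F [-0.1  5.9  4.4] t 24.9 q6 -0.47 tilt [ 0.002  0.005 -1.   ]
per-row dist 0.3 twist 15.57 tot 124.6
[-0.0001, -0.0002, 0.0001, 15.57, -0.0002, -0.0002, 0.0001, 15.57, -0.0002, -0.0002, 0.0001, 15.57, -0.0003, -0.0001, 0.0001, 15.57, -0.0003, -0.0, 0.0001, 15.57, -0.0003, 0.0001, 0.0001, 15.57, -0.0002, 0.0001, 0.0001, 15.57, -0.0002, 0.0002, 0.0001, 15.57]
[ 1.08573441 -0.10533202  0.13027876]
```

View pics/f_sz.png

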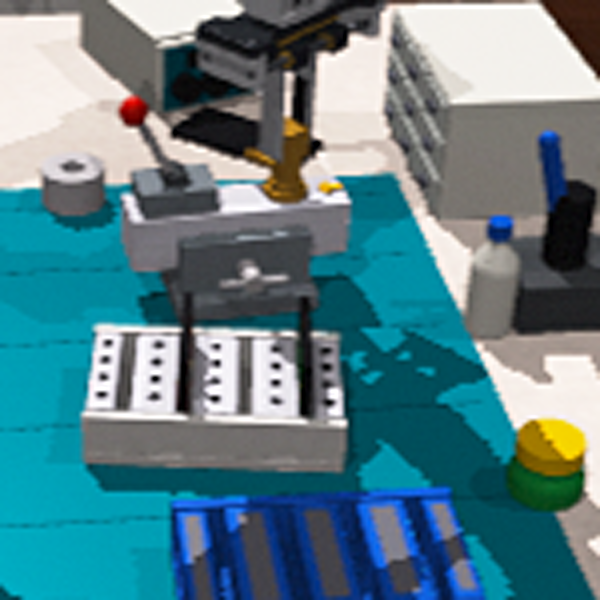

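Request:
play_rows --rows '[0.0012, 0.001, 0, 5, 0, 0, 0, 5, 0, 0, 0.0002, 5, 0, 0, 0, 5, 0, 0, 0, 5, 0, 0, 0, 5, 0, 0, 0, 5, 0, 0, 0, 5]'

```text
time_s: 25.6
ee_pos: [606.4, 209.9, 131.2]
tool_rot: [2.225, 2.216, 0.008]
contact_force: [2.8, 5.5, 2.9]
width: 27.6
```

Request:
play_rows --rows '[0, 0, 0, 5, 0, 0, 0, 5, 0, 0, 0.0002, 5, 0, 0, 0, 5, 0, 0, 0, 5, 0, 0, 0, 5, 0, 0, 0, 5, 0, 0, 0, 5]'

```text
time_s: 26.27
ee_pos: [607.6, 209.5, 131.0]
tool_rot: [2.85, 1.322, 0.011]
contact_force: [3.2, 3.1, 1.8]
width: 27.5
```

```bash
python3 -c "
from h import *
plan(604.3,207.3,131,5.2,8); print(st()[0]['moment'])
s,ds=imaging.get_image('side'); cv2.imwrite('pics/g_sz.png',cv2.resize(s[140:290,230:380],None,fx=4,fy=4,interpolation=cv2.INTER_CUBIC))
"
```

```text
pose [607.6 209.5 131. ] xang 49.8 w 27.5 F [3.2 3.1 1.8] t 26.3 q6 0.92 tilt [ 0.006  0.003 -1.   ]
per-row dist 0.5 twist 5.57 tot 44.6
[-0.0005, -0.0001, 0.0, 5.57, -0.0005, -0.0001, 0.0, 5.57, -0.0005, -0.0, 0.0, 5.57, -0.0005, 0.0, 0.0, 5.57, -0.0005, 0.0001, 0.0, 5.57, -0.0005, 0.0001, 0.0, 5.57, -0.0005, 0.0001, 0.0, 5.57, -0.0005, 0.0002, 0.0, 5.57]
[ 0.62643156 -0.66642335  0.0707134 ]
```

View pics/g_sz.png

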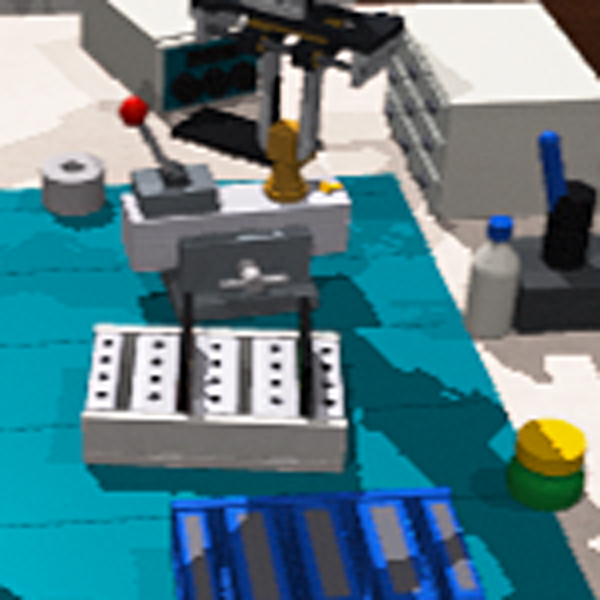

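Request:
play_rows --rows '[0.001, 0.0003, 0, 5, 0, 0, 0, 5, 0, 0, 0.0002, 5, 0, 0, 0, 5, 0, 0, 0, 5, 0, 0, 0, 5, 0, 0, 0, 5, 0, 0, 0, 4]'

```text
time_s: 26.98
ee_pos: [608.4, 208.5, 130.8]
tool_rot: [3.127, 0.296, 0.009]
contact_force: [4.3, -0.3, 3.2]
width: 27.6
```

Request:
play_rows --rows '[0, 0, 0, 1, 0, 0, 0, 1, 0, 0, 0, 1, 0, 0, 0, 1, 0, 0, 0, 1, 0, 0, 0, 0, 0, 0, 0, 0, 0, 0, 0, 0]'

```text
time_s: 27.65
ee_pos: [608.3, 208.4, 130.8]
tool_rot: [3.136, 0.167, 0.009]
contact_force: [5.6, -0.4, 1.8]
width: 27.7
```

```bash
python3 -c "
from h import *
plan(604.3,207.3,131,5.2,8); print(st()[0]['moment'])
s,ds=imaging.get_image('side'); cv2.imwrite('pics/i_sz.png',cv2.resize(s[140:230,250:340],None,fx=6,fy=6,interpolation=cv2.INTER_CUBIC))
"
```

```text
pose [608.3 208.4 130.8] xang 6.1 w 27.7 F [ 5.6 -0.4  1.8] t 27.6 q6 1.69 tilt [ 0.006 -0.    -1.   ]
per-row dist 0.5 twist 0.11 tot 0.9
[-0.0005, 0.0001, -0.0, 0.11, -0.0005, 0.0001, -0.0, 0.11, -0.0005, 0.0001, -0.0, 0.11, -0.0005, 0.0001, -0.0, 0.11, -0.0005, 0.0001, -0.0, 0.11, -0.0005, 0.0001, -0.0, 0.11, -0.0005, 0.0001, -0.0, 0.11, -0.0005, 0.0001, -0.0, 0.11]
[-0.03733543 -1.07778811  0.08958896]
```

View pics/i_sz.png

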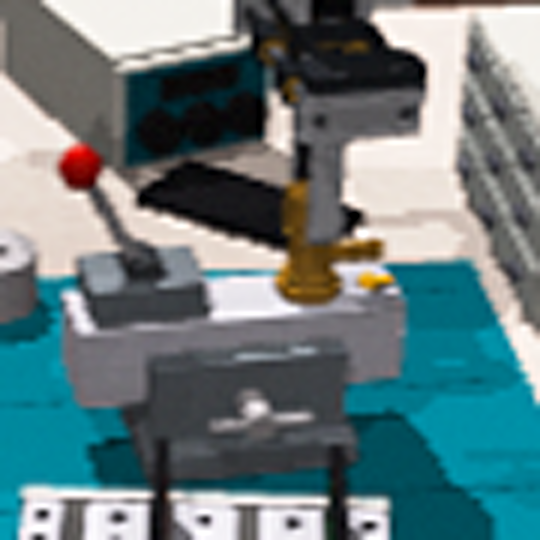

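Request:
play_rows --rows '[0, 0, 0, 0.5, 0, 0, 0, 0.4, 0, 0, 0, 0, 0, 0, 0, 0, 0, 0, 0, 0, 0, 0, 0, 0, 0, 0, 0, 0, 0, 0, 0, 0]'

```text
time_s: 28.37
ee_pos: [608.3, 208.4, 130.8]
tool_rot: [3.138, 0.142, 0.009]
contact_force: [6.0, -0.8, 2.9]
width: 27.6
```

Request:
play_rows --rows '[0, 0, 0, 0, 0, 0, 0, 0, 0, 0, 0, 0, 0, 0, 0, 0, 0, 0, 0, 0, 0, 0, 0, 0, 0, 0, 0, 0, 0, 0, 0, 0]' --hand 0.06

```text
time_s: 29.03
ee_pos: [605.3, 208.8, 130.1]
tool_rot: [3.138, 0.14, -0.0]
contact_force: [0.3, -0.0, -0.1]
width: 60.0
```

Request:
play_rows --rows '[0, 0, -0.01, 0, 0, 0, -0.02, 0, 0, 0, -0.02, 0, 0, 0, -0.02, 0, 0, 0, -0.02, 0, 0, 0, -0.02, 0, 0, 0, -0.02, 0, 0, 0, -0.01, 0]'

```text
time_s: 29.7
ee_pos: [606.5, 209.0, 273.9]
tool_rot: [-3.138, -0.14, -0.008]
contact_force: [0.4, 0.7, 1.0]
width: 59.9
```

Request:
play_rows --rows '[-0.02, 0.02, 0, 0, -0.02, 0.02, 0, 0, -0.02, 0.02, 0, 0, -0.02, 0.02, 0, 0, -0.02, 0.02, 0, 0, -0.02, 0.02, 0, 0, -0.02, 0.02, 0, 0, -0.02, 0.02, 0, 0]'

```text
time_s: 30.37
ee_pos: [459.1, 34.4, 270.3]
tool_rot: [3.138, 0.141, -0.0]
contact_force: [0.2, -0.5, 0.4]
width: 60.2
```

```bash
python3 -c "
from h import *
plan(604.3,207.3,131,5.2,8)
p,d=imaging.get_image('top'); cv2.imwrite('pics/j_t.png',cv2.resize(p[130:250,180:320],None,fx=5.5,fy=5.5,interpolation=cv2.INTER_CUBIC))
s,ds=imaging.get_image('side'); cv2.imwrite('pics/j_s.png',s)
W=cloud('top',d)
S=W[140:185,190:225].reshape(-1,3); S=S[(S[:,2]>150)&(S[:,2]<172)]
print(len(S),cv2.minAreaRect(S[:,:2].astype(np.float32)))
S=W[135:190,185:225].reshape(-1,3); r=np.hypot(S[:,0]-604.4,S[:,1]-207.4);S=S[(S[:,2]>106)&(S[:,2]<126)&(r<47)&(r>20)]
print(len(S),S.mean(0),np.degrees(np.arctan2(S[:,1].mean()-207.4,S[:,0].mean()-604.4)))
"
```

```text
pose [459.1  34.4 270.3] xang 5.1 w 60.2 F [ 0.2 -0.5  0.4] t 30.4 q6 1.4 tilt [ 0. -0. -1.]
per-row dist 33.2 twist -0.01 tot -0.1
[0.02, -0.0199, 0.0174, -0.01, 0.02, -0.0199, 0.0174, -0.01, 0.02, -0.0199, 0.0174, -0.01, 0.02, -0.0199, 0.0174, -0.01, 0.02, -0.0199, 0.0174, -0.01, 0.02, -0.0199, 0.0174, -0.01, 0.02, -0.0199, 0.0174, -0.01, 0.02, -0.0199, 0.0174, -0.01]
109 ((604.4645385742188, 207.07754516601562), (27.86041831970215, 27.296709060668945), 7.78494930267334)
36 [637.95757457 209.75465361 118.67306688] 4.013727315662995
```

View pics/j_t.png

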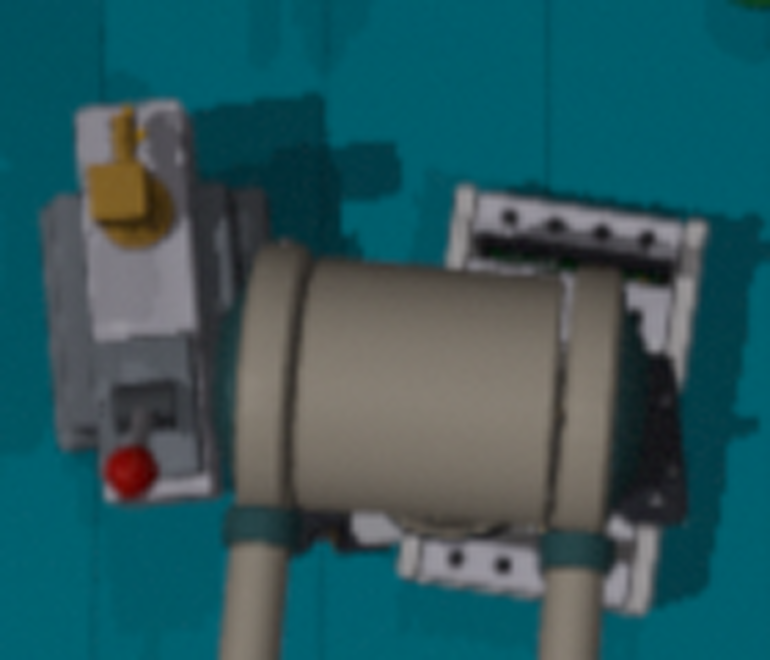

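```bash
python3 -c "
from h import *
from scipy.optimize import minimize
D=[];P=[]
for i in range(5):
    p,d=imaging.get_image('top'); D.append(d);P.append(p.astype(np.float32))
g=np.mean(P,0)
def samp(im,X): 
    q=proj('top',X).astype(np.float32); return cv2.remap(im,q[:,0].reshape(-1,1),q[:,1].reshape(-1,1),cv2.INTER_CUBIC).ravel()
# barb: gold-ness = red - blue ; project at z=116
gold=np.ascontiguousarray(g[...,2]-g[...,0])
rs=np.linspace(24,44,21)
for ang in np.arange(-6,16,1.):
    v=0
    a=np.radians(ang)
    for w in(-4,-2,0,2,4):
        X=np.c_[604.4+rs*np.cos(a)-w*np.sin(a),207.3+rs*np.sin(a)+w*np.cos(a),rs*0+120]
        v+=samp(gold,X).mean()
    print(ang,round(v,1),end='; ')
# head square at z=160
def hs(v):
    x=np.arange(-12.5,12.6,2.5); xx,yy=np.meshgrid(x,x); ins=np.c_[xx.ravel(),yy.ravel(),160+0*xx.ravel()]
    e=np.linspace(-13,13,12); out=[]
    for s in(-17,17): out+= [[s,t,160] for t in e]+[[t,s,160] for t in e]
    edge=[]
    gi=np.ascontiguousarray(g[...,2]-.5*g[...,0])
    return -samp(gi,T2(v[:2],np.radians(v[2]),ins)).mean()+samp(gi,T2(v[:2],np.radians(v[2]),out)).mean()
best=min((minimize(hs,[604.4,207.2,a0],method='Nelder-Mead') for a0 in(0,5,10)),key=lambda r:r.fun)
print(best.x,best.fun)
# manifold long edges in x range from rect per depth
W=np.mean([cloud('top',d) for d in D],0); m=(W[...,2]>86)&(W[...,2]<98)
S=W[130:230,180:240][m[130:230,180:240]]; print(cv2.minAreaRect(S[:,:2].astype(np.float32)))
# yellow arrow
hsv=cv2.cvtColor(np.clip(g,0,255).astype(np.uint8),cv2.COLOR_BGR2HSV)
"
python3 - <<'E'
import sys; sys.path.insert(0,'.')
from h import *
p=cv2.imread('pics/top0.png'); hsv=cv2.cvtColor(p,cv2.COLOR_BGR2HSV)
m=(hsv[...,0]>20)&(hsv[...,0]<35)&(hsv[...,1]>140)&(hsv[...,2]>110); m[:140]=0;m[162:]=0;m[:,:190]=0;m[:,220:]=0
v,u=np.where(m); X=ray('top',np.c_[u,v],94); print(len(u),X.mean(0),np.degrees(np.arctan2(X[:,1].mean()-207.3,X[:,0].mean()-604.4)))
E
```

```text
-6.0 201.1; -5.0 218.6; -4.0 235.3; -3.0 251.4; -2.0 266.8; -1.0 281.0; 0.0 293.3; 1.0 304.4; 2.0 313.6; 3.0 320.3; 4.0 321.8; 5.0 318.3; 6.0 309.5; 7.0 297.0; 8.0 280.7; 9.0 261.7; 10.0 240.5; 11.0 217.7; 12.0 194.0; 13.0 169.7; 14.0 145.2; 15.0 121.3; [605.51337895 208.25350189   5.11585596] -52.95796203613281
((559.7940063476562, 203.05856323242188), (200.3040008544922, 54.327796936035156), 5.26146125793457)
13 [645.03567267 209.74038622  94.        ] 3.4367856290949983
```

Elbow heading measures 4–5° against 5.2° for the manifold axis, so it's on the arrow. Before touching the valve I'll check the boards.

View pics/j_s.png

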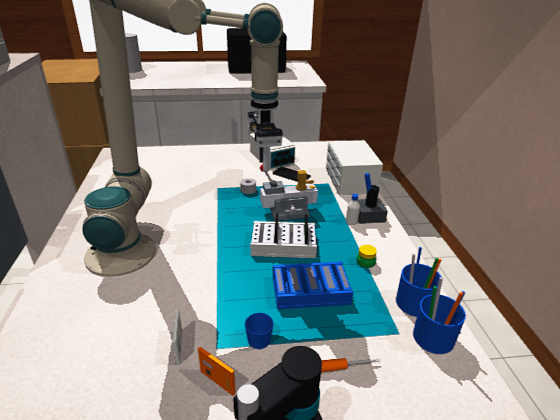

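```bash
python3 -c "
from h import *
s=cv2.imread('pics/j_s.png'); cv2.imwrite('pics/k_sz.png',cv2.resize(s[150:320,230:390],None,fx=3.5,fy=3.5,interpolation=cv2.INTER_CUBIC))
plan(416,190,270,5.1,8)
"
```

```text
pose [461.1  35.8 270.1] xang 5.2 w 59.8 F [ 0.3 -0.7  1.1] t 30.7 q6 1.41 tilt [ 0.  0. -1.]
per-row dist 20.1 twist 0.01 tot 0.1
[-0.0039, -0.0197, 0.0, 0.01, -0.0039, -0.0197, 0.0, 0.01, -0.0039, -0.0197, 0.0, 0.01, -0.0039, -0.0197, 0.0, 0.01, -0.0039, -0.0197, 0.0, 0.01, -0.0039, -0.0197, 0.0, 0.01, -0.0039, -0.0197, 0.0, 0.01, -0.0039, -0.0197, 0.0, 0.01]
```

View pics/k_sz.png

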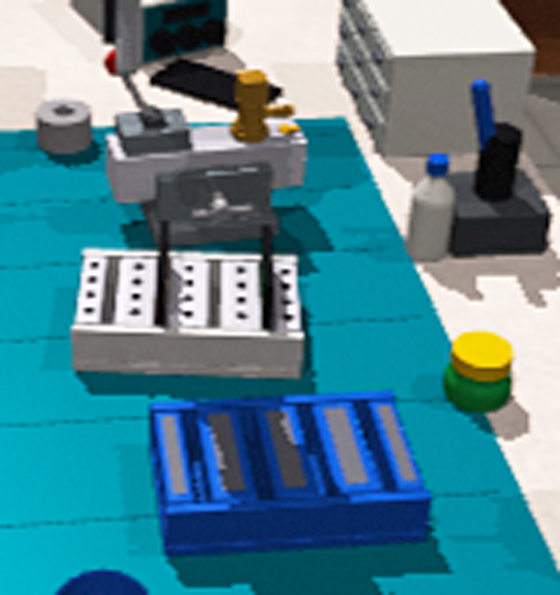

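Boards are upright at crop (165,270) and (267,270), the rack is empty, and the barb at (280,110) lies over the arrow at (290,128). Now the valve.

Request:
play_rows --rows '[-0.004, -0.02, 0, 0, -0.004, -0.02, 0, 0, -0.004, -0.02, 0, 0, -0.004, -0.02, 0, 0, -0.004, -0.02, 0, 0, -0.004, -0.02, 0, 0, -0.004, -0.02, 0, 0, -0.004, -0.0175, 0, 0]' --hand 0.0

```text
time_s: 31.38
ee_pos: [414.4, 191.4, 269.9]
tool_rot: [-3.138, -0.143, 0.001]
contact_force: [-0.3, -0.9, -0.0]
width: 10.1
```

Request:
play_rows --rows '[0, 0, 0.01, 0, 0, 0, 0.015, 0, 0, 0, 0.015, 0, 0, 0, 0.015, 0, 0, 0, 0.015, 0, 0, 0, 0.015, 0, 0, 0, 0.013, 0, 0, 0, 0, 0]'

```text
time_s: 32.05
ee_pos: [412.6, 188.5, 169.0]
tool_rot: [3.136, 0.141, -0.01]
contact_force: [-1.1, -0.3, -0.4]
width: 0.7
```

Request:
play_rows --rows '[0, 0, 0, 0, 0, 0, 0, 0, 0, 0, 0, 0, 0, 0, 0, 0, 0, 0, 0, 0, 0, 0, 0, 0, 0, 0, 0, 0, 0, 0, 0, 0]'

```text
time_s: 32.72
ee_pos: [414.5, 189.2, 172.3]
tool_rot: [-3.138, -0.14, -0.001]
contact_force: [-0.6, -0.3, -0.3]
width: 0.3
```

```bash
python3 -c "
from h import *
s,ds=imaging.get_image('side'); cv2.imwrite('pics/l_sz.png',cv2.resize(s[130:280,230:390],None,fx=4,fy=4,interpolation=cv2.INTER_CUBIC))
plan(517,198.8,172,5.1,8)
"
```

```text
pose [414.5 189.2 172.2] xang 5.1 w 0.4 F [0.4 0.1 0.5] t 32.8 q6 1.76 tilt [ 0. -0. -1.]
per-row dist 12.9 twist 0.0 tot 0.0
[0.0129, -0.0001, 0.0, 0.0, 0.0129, -0.0001, 0.0, 0.0, 0.0129, -0.0001, 0.0, 0.0, 0.0129, -0.0001, 0.0, 0.0, 0.0129, -0.0001, 0.0, 0.0, 0.0129, -0.0001, 0.0, 0.0, 0.0129, -0.0001, 0.0, 0.0, 0.0129, -0.0001, 0.0, 0.0]
```

View pics/l_sz.png

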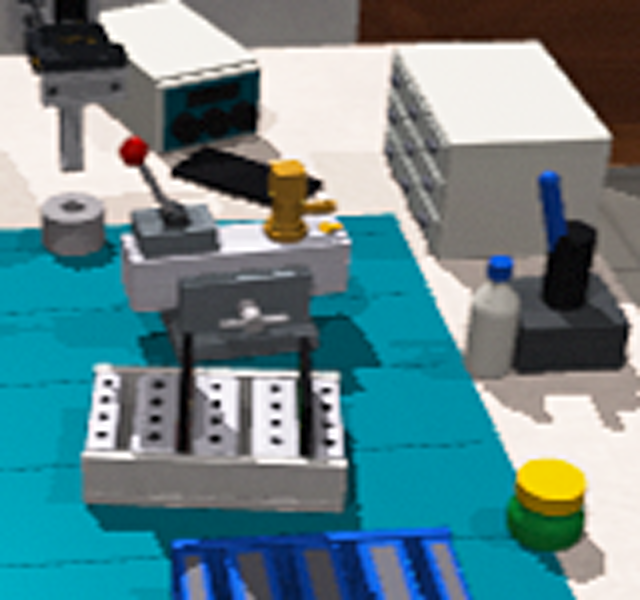

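Request:
play_rows --rows '[0.009, 0, 0, 0, 0.01, 0, 0, 0, 0.01, 0, 0, 0, 0.01, 0, 0, 0, 0.01, 0, 0, 0, 0.01, 0, 0, 0, 0.01, 0, 0, 0, 0.01, 0, 0, 0]'

```text
time_s: 33.43
ee_pos: [494.4, 196.3, 172.0]
tool_rot: [3.138, 0.14, 0.0]
contact_force: [-2.1, -0.1, 0.6]
width: 0.3
```

Request:
play_rows --rows '[0.006, 0, 0, 0, 0.005, 0, 0, 0, 0.004, 0, 0, 0, 0.003, 0, 0, 0, 0.002, 0, 0, 0, 0.002, 0, 0, 0, 0.001, 0, 0, 0, 0, 0, 0, 0]'

```text
time_s: 34.1
ee_pos: [516.1, 198.3, 172.2]
tool_rot: [3.138, 0.14, 0.0]
contact_force: [0.5, 0.2, 0.1]
width: 0.5
```

Request:
play_rows --rows '[0.001, 0, 0, 0, 0.001, 0, 0, 0, 0, 0, 0, 0, 0, 0, 0, 0, 0, 0, 0, 0, 0, 0, 0, 0, 0, 0, 0, 0, 0, 0, 0, 0]'

```text
time_s: 34.77
ee_pos: [518.1, 198.5, 172.2]
tool_rot: [3.138, 0.14, 0.0]
contact_force: [-0.0, 1.0, 0.3]
width: 0.4
```

Request:
play_rows --rows '[0.001, 0, 0, 0, 0.001, 0, 0, 0, 0.001, 0, 0, 0, 0.001, 0, 0, 0, 0, 0, 0, 0, 0, 0, 0, 0, 0, 0, 0, 0, 0, 0, 0, 0]'

```text
time_s: 35.43
ee_pos: [521.4, 198.7, 172.0]
tool_rot: [3.138, 0.14, -0.002]
contact_force: [-3.2, 0.7, 0.3]
width: 0.1
```

```bash
python3 -c "
from h import *
s,ds=imaging.get_image('side'); cv2.imwrite('pics/m_sz.png',cv2.resize(s[130:280,230:390],None,fx=4,fy=4,interpolation=cv2.INTER_CUBIC))
"
```

```text
(no output)
```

View pics/m_sz.png

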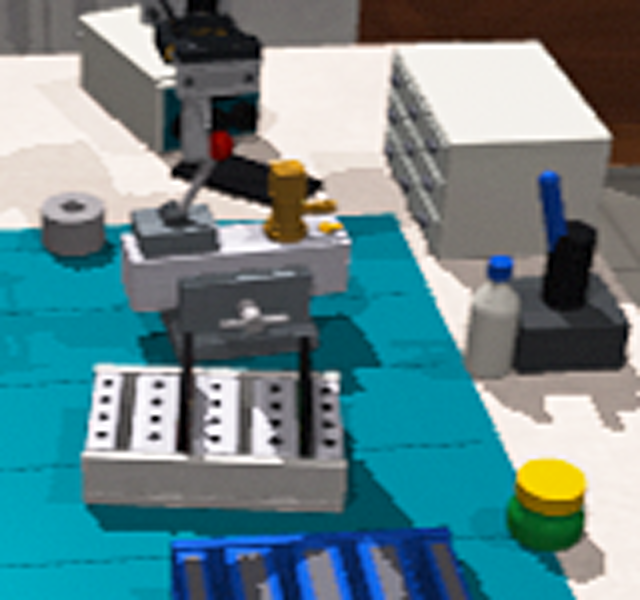

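Request:
play_rows --rows '[0.001, 0, 0, 0, 0.001, 0, 0, 0, 0, 0, 0, 0, 0, 0, 0, 0, 0, 0, 0, 0, 0, 0, 0, 0, 0, 0, 0, 0, 0, 0, 0, 0]'

```text
time_s: 36.15
ee_pos: [521.6, 198.7, 171.9]
tool_rot: [3.138, 0.14, -0.008]
contact_force: [-7.6, -0.5, 3.2]
width: 0.8
```

The lever is on its stop: the force rises with no further travel. Backing off, then up and away for the final check.

Request:
play_rows --rows '[-0.004, 0, 0, 0, -0.008, 0, 0, 0, -0.012, 0, 0, 0, -0.015, 0, 0, 0, -0.015, 0, 0, 0, -0.015, 0, 0, 0, -0.015, 0, 0, 0, -0.015, 0, 0, 0]'

```text
time_s: 36.82
ee_pos: [424.7, 190.0, 172.5]
tool_rot: [-3.138, -0.14, -0.003]
contact_force: [-0.0, 0.1, -0.4]
width: 0.2
```

Request:
play_rows --rows '[-0.008, 0, -0.01, 0, -0.01, 0, -0.02, 0, -0.015, 0, -0.025, 0, -0.015, 0, -0.025, 0, -0.015, 0, -0.02, 0, -0.015, 0, -0.01, 0, -0.015, 0, 0, 0, -0.01, 0, 0, 0]'

```text
time_s: 37.48
ee_pos: [321.7, 180.9, 283.0]
tool_rot: [-3.138, -0.14, -0.004]
contact_force: [-0.2, -0.0, -0.2]
width: 0.4
```

```bash
python3 -c "
from h import *
p,d=imaging.get_image('top'); cv2.imwrite('pics/n_t.png',p)
s,ds=imaging.get_image('side'); cv2.imwrite('pics/n_sz.png',cv2.resize(s[130:280,230:390],None,fx=4,fy=4,interpolation=cv2.INTER_CUBIC))
W=cloud('top',d)
S=W[150:220,190:225].reshape(-1,3); q=p[150:220,190:225].reshape(-1,3).astype(int); m=(q[:,2]>120)&(q[:,1]<60)&(S[:,2]>150); print('ball',m.sum(),S[m].mean(0))
for c in((586.1,-13.9),(491.3,.5)):
    Z=cloud('side',ds).reshape(-1,3); m=(abs(Z[:,0]-c[0])<15)&(abs(Z[:,1]-c[1])<60)&(Z[:,2]>60)&(Z[:,2]<110); print(m.sum(),np.percentile(Z[m][:,2],[50,90,99]))
    Z=W.reshape(-1,3); m=(abs(Z[:,0]-c[0])<15)&(abs(Z[:,1]-c[1])<60)&(Z[:,2]>80)&(Z[:,2]<110)
    if m.sum()>3: print(m.sum(),np.median(Z[m][:,2]),cv2.minAreaRect(Z[m][:,:2].astype(np.float32)))
plan(416,190,270,5.1,8)
"
```

```text
ball 29 [540.80706447 202.93862651 195.92798269]
94 [90.13398945 93.72545267 95.66295444]
125 91.74548812311453 ((583.9855346679688, -14.73443603515625), (96.68699645996094, 9.301254272460938), 81.54124450683594)
76 [91.32678525 94.0827365  95.1850163 ]
119 91.24274871576226 ((489.64288330078125, 0.6137771606445312), (98.43446350097656, 8.976902961730957), 81.10038757324219)
pose [321.  180.7 281.8] xang 5.1 w 0.3 F [ 0.5 -0.2  0.2] t 37.6 q6 1.8 tilt [-0. -0. -1.]
per-row dist 12.0 twist 0.01 tot 0.0
[0.0119, -0.0001, 0.0015, 0.01, 0.0119, -0.0001, 0.0015, 0.01, 0.0119, -0.0001, 0.0015, 0.01, 0.0119, -0.0001, 0.0015, 0.01, 0.0119, -0.0001, 0.0015, 0.01, 0.0119, -0.0001, 0.0015, 0.01, 0.0119, -0.0001, 0.0015, 0.01, 0.0119, -0.0001, 0.0015, 0.01]
```

View pics/n_sz.png

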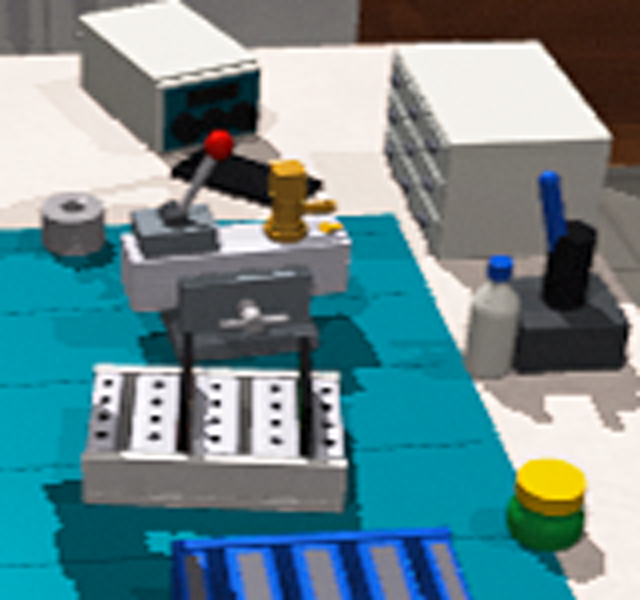

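View pics/n_t.png

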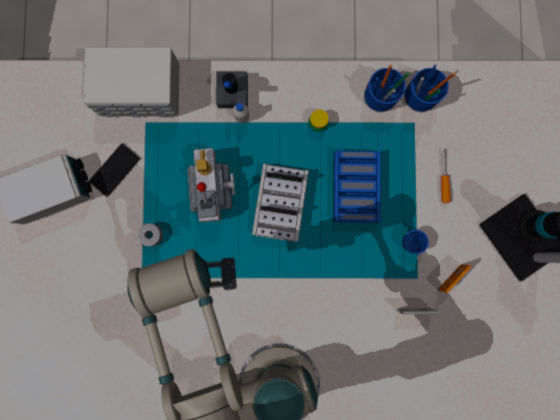

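The ball is at x = 540.8 against 541.1 expected when fully open. Both boards' tops are at about 92 mm, the barb is over the arrow, and the bystanders have not moved. Handing in.

```bash
python3 -c "
from plant import order
print(order.hand_in())"
```

```text
the job is handed in; nothing more can be done
None
```

The job is finished and handed in at about 37.6 s of the 210 s allowed; no verdict was reported. Only the green and red boards were in the rack, with no blue or violet one. I moved green to drying slot x = +72 and red to x = −24, screwed the elbow 202° clockwise to the arrow in one grip, then pushed the valve lever to its stop.

**Boards:** their tops measured about 91–92 mm, which is fully seated. The last top view put both about 2 mm off my estimate of the slot centres. That is within the 2.5 mm play plus camera error.

**Elbow:** three readings of its heading disagreed slightly, at 4.0° (barb), 5.1° and 7.8° (head), against a manifold axis of 5.2–5.3°. A rough fix on the arrow itself, from 13 pixels before the elbow was turned, gave 3.4°. I took it as on target. The tool's twisting-moment reading near the end was 0.09 Nm, below the expected 0.17, so it did not confirm the stiffness.

**Valve:** the ball ended at x = 540.8 mm against 541.1 expected. The push force rose to 7.6 N with no further travel.

The bystanders and look-alikes were untouched. I saw no knocked board and no grip slip.

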